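# Tare the pellet press and wind the die up to its load

## Task

The steel die already stands in the small screw press and its weight has moved the needle of the load gauge: tare the gauge first, by turning the knurled bezel ring until the zero line (the long line with the dot) stands at the needle, and let go of it. Then wind the T-handle on top clockwise, which takes several half turns from alternate ends, until the needle stands at the broad load mark, without ever driving it past the last line of the scale. Leave the die standing straight under the ram, disturb nothing else on the bench and let go of the press.

Things in the scene. Friction and masses are not known exactly. Their poses are not given: they have to be found in the camera images.
- handle_hub (a point): Centre of the T-handle, on the vertical spindle axis at mid-height of its bar (about 220 mm up, sinking 5 mm a turn). x lies along the bar, z up. Steel bar 12 mm thick with an alike black grip at each end, 18 mm thick, 30 to 69 mm off the axis, best held at 50 mm. The hub (27 mm across) ends 12 mm above the bar's middle; the nuts below it end 42 mm lower than the bar.
- t_handle (a joint): Turn of the T-handle, rad; grows clockwise seen from above, which lowers the ram 5 mm a turn. It starts at 0 to 2.2, meets the die at about 3 to 4 and reaches the load mark about 3 rad later: go by the needle. Needs about 0.12 N m and keeps its place when let go.
- bezel_centre (a point): On the axis of the gauge's knurled aluminium bezel ring, 11 mm below its front rim: the height to grip. z points out of the dial (25 degrees from vertical, leaning away from the columns), x to the zero line. Ring 58 mm across, 22 mm long; behind it the case (52 mm) goes on 14 mm down to the sloping console.
- bezel (a joint): Turn of bezel and dial, rad; grows clockwise seen from the front; at 0 the zero line is at the top of the gauge (its uphill side). Zeroed when equal to joint needle. Dial and ring turn together and stay where left (about 0.05 N m).
- needle (a joint): Turn of the needle, rad, from the top of the gauge, growing clockwise seen from the front. It follows the load on the platen and cannot be turned by hand: under the die's weight alone it rests at about 0.3 to 0.65; while the screw bears on the die it grows about 0.7 rad for each rad of the T-handle, and the platen's stop is at 4.3.
- needle_tip (a point): Point on the dark needle, 20 mm from the gauge's axis, which is as good as its end; the needle lies 5.5 mm behind the front rim of the bezel, in front of the white dial.
- zero_mark (a point): Point on the dial's zero line, 20 mm from the axis and in the needle's plane: the only long thin line with a round dot at its inner end. From it the scale runs clockwise, a line each 15 degrees, to the last line at 180 degrees.
- load_mark (a point): Point on the dial's load mark, 20 mm from the axis in the needle's plane: the broad black bar (3.4 mm wide), 120 degrees clockwise from the zero line, the eighth division.
- die_centre (a point): Centre of the loose steel pellet die (foot 50 mm, body 37 mm diameter, 52 mm high) that stands upright on the platen below the ram; z is its axis. Not to be handled.
- pellet_press: The fixed screw press: grey base 130 x 150 mm and 44 mm high, two steel columns 110 mm apart, crosshead with its top 168 mm up. Origin on the bench under the spindle axis; its -x is the side with the gauge console, z up.
- powder_jar: White plastic jar, 69 mm diameter, 134 mm high, bystander; origin under its centre.
- flask: Conical flask, 69 mm diameter, 118 mm high, bystander; origin under its centre.
- lab_timer: Small bench timer, 24 x 64 x 52 mm, bystander; origin under its centre.
- sample_vial: Small capped vial, 27 mm diameter, 60 mm high, bystander; origin under its centre.
Things that resemble listed ones, but are neither listed nor needed, are in the scene too. What is meant by the part that bears die_centre is not orange, and is the larger of those in its own colour.

How it is judged:
By the outcome, as a careful person would: the job done as asked, in the order asked, and still so for the second after the job is handed in, with the robot touching nothing.
It also fails if it takes over 72 s, if anything falls off the work surface, if the arm or the gripper's body presses on something with over 40 N, if the wrist force passes 120 N, or if a joint passes its speed limit or range.

## Robot

A 7-joint arm with a two-finger parallel gripper is mounted at the origin on a cart in front of the work surface, level with it; the furniture and walls round the work are solid. World frame = base frame: x ahead of the robot, y to its left, z up, the work surface at z = 0. Lengths are in m, angles in rad, forces in N, time in s.
With the tool pointing down it reaches from about 0.4 to 0.85 m from the base axis. Payload 4.5 kg.
Tool frame: the origin (TCP) lies midway between the tips of the shut fingers; the grasp point (between the pads) lies ctrl.hold_point_z behind it (ctrl.hold_point_z is the distance from the TCP to the grasp point, in m); y points along the fingers, x is the direction in which the jaws open and shut, and the axes are right-handed (so a half turn about y gives the same grasp; the last joint's range is limited). The gripper opens to 88 mm and grips with 3 to 60 N. Pads are 18 mm wide; open, the fingers measure 123 mm over their backs; the gripper's body (75 mm by 187 mm) begins 45 mm behind the grasp point.
Start: joints at [1.26, 0.689, -0.195, 1.565, 0.157, 0.902, -0.215], TCP at [0.211, -0.588, 0.239] pointing down, gripper open.
Joint ranges: [-3.01, 3.01], [-0.46, 2.08], [-1.47, 1.51], [0.13, 2.56], [-1, 4.14], [0.04, 2.09], [-2.66, 2.66]. Speed limits (rad/s): [2.57, 2.57, 3.14, 3.14, 3.14, 3.14, 3.14].

## Interface

Orientations are given as a unit quaternion [w, x, y, z].
In Python, from station import status, cams, ctrl gives the robot as it stands.
- The arm moves only by the tool move_arm, never from a script. Its argument "deltas" is a list of rows, each a list of 7 numbers: the shift along the tool's x, y, z in m, then the turn, a rotation vector about the tool's x, y, z in rad, then the closure, from -1 (fully open) to 1 (shut). A call has 1 to 10 rows; each row is the pose to reach, as a shift and turn from the pose measured when the call began, along the tool's axes at that moment; what a row does not reach only later rows make up. A row lasts 1/10 s, in which the tool goes at most 50 mm and 8.59 degrees, less where a joint would pass 70% of its speed; a pose out of reach is approached as far as the arm can. A call with a gripper value outside its range is refused whole. The fingers move at their own pace and stop on an object; "squeeze" is the grip in N (left out, the last holds). Time passes only in rows, so rows that repeat a pose let the fingers close. It gives the time, the measured TCP pose, the force and the opening at its end, in the units of the state.
- status.sense(): the state, without advancing time (a new reading comes with each control period).
- cams.capture(name): name is "scene" or "top" or "wrist"; returns the picture (400x640x3 uint8, blue, green, red); there is no depth.
- cams.camera_params(name): a dict with "vfov" (degrees; the focal length in pixels is half the picture's height over the tangent of half this angle, whatever the lens; pixels are square), "cx", "cy" (the principal point, pixels), "R" (3x3) and "t" (3): a world point X has camera coordinates R X + t. Camera axes: x right, y down, z forward; pixel columns grow to the right and rows downward; lengths in m; the calibration is good to about 2 mm. The wrist camera is an equidistant fisheye: a pixel r from the principal point sees the ray r / f radians off the axis. A picture is of the moment at which its call begins: read the wrist's pose just before it. camera_params takes no time and is no camera call; for the wrist camera it gives the pose at the moment of the call.
- ctrl.close_job(): hands the job in, once; it reports no verdict.
The state is a dict: "t": time; "joints": joint angles; "joint_velocities": joint speeds; "tau": joint torques, N m; "tcp_pos": TCP position; "tool_rot": TCP orientation; "wrist_force": force on the tool from outside, world axes, zero at the start; "moment": the same for the moment, N m; "opening": finger opening in m.
Only numpy, scipy, OpenCV 4.12 (cv2) and the standard library are available. Lean on these libraries where they do the work, as an engineer would, in place of code of your own. Each camera call takes 0.05 s, during which the arm holds its last target.

## Working session

There is one attempt and no reset: what is moved stays moved. The work goes in short steps, Python scripts to look and compute and a tool call to move; the robot and the scene stay as the last step left them, time stands still between calls to the robot, and variables do not carry over. Pictures are saved under pics/ and viewed, and the job is handed in when it is done.

Besides the shell and the picture viewer there is one more tool, called after "Call:" as a command line: name --pt "numbers of a row" for each row, then --argument value for the rest. move_arm: Moves the arm, as the interface text tells. Its arguments: {"type":"object","properties":{"deltas":{"type":"array"},"squeeze":{"type":"number"}},"required":["deltas"]}

```bash
ls; mkdir -p pics; python3 - <<'E'
from station import status,cams,ctrl
import cv2,numpy as np
s=status.sense()
print(s, ctrl.hold_point_z)
for n in ("scene","top","wrist"):
    p=cams.camera_params(n); print(n,p)
    cv2.imwrite(f"pics/{n}0.png",cams.capture(n))
E
```

```text
pics
{'t': 0.0, 'joints': array([ 1.25981204,  0.6899988 , -0.19454329,  1.56634411,  0.15730409,
        0.90246116, -0.21507654]), 'joint_velocities': array([-0.00073353,  0.00091159,  0.00062439,  0.00044438,  0.00111077,
        0.00073427,  0.0016571 ]), 'tau': array([ 1.48960758e-04, -5.27554214e+01, -1.26659296e+00, -1.53430545e+01,
       -5.25171706e-02,  6.45063061e-03,  1.77581001e-04]), 'tcp_pos': array([ 0.21100465, -0.58764089,  0.23790149]), 'tool_rot': array([ 0.57872246, -0.57804794,  0.40732724, -0.4062332 ]), 'wrist_force': array([ 0.20890947, -0.00775345, -0.47558404]), 'moment': array([ 0.0331118 , -0.03268234, -0.02604029]), 'opening': 0.08823591474310594} 0.0187
scene {'vfov': 55.62721393519357, 'cx': 308.76153784941994, 'cy': 199.756108716286, 'R': array([[-0.52639931, -0.85005776,  0.01748069],
       [-0.5971536 ,  0.35499644, -0.71929486],
       [ 0.6052366 , -0.38907498, -0.69448493]]), 't': array([0.39435488, 0.47193511, 0.60353637])}
top {'vfov': 48.87540553197331, 'cx': 321.04835084945734, 'cy': 201.96812472572594, 'R': array([[ 0.02438396, -0.9996911 ,  0.00480885],
       [-0.99149287, -0.02479864, -0.12777683],
       [ 0.12785661, -0.00165224, -0.99179129]]), 't': array([0.04911252, 0.66536491, 1.22729973])}
wrist {'vfov': 65.70646984690485, 'cx': 318.48203109992545, 'cy': 199.87972156110803, 'R': array([[ 0.33803409, -0.9411296 , -0.00283307],
       [-0.89343108, -0.3218451 ,  0.31336343],
       [-0.29582741, -0.10339637, -0.94962905]]), 't': array([-0.62365334, -0.04241998,  0.39105281])}
```

View pics/scene0.png

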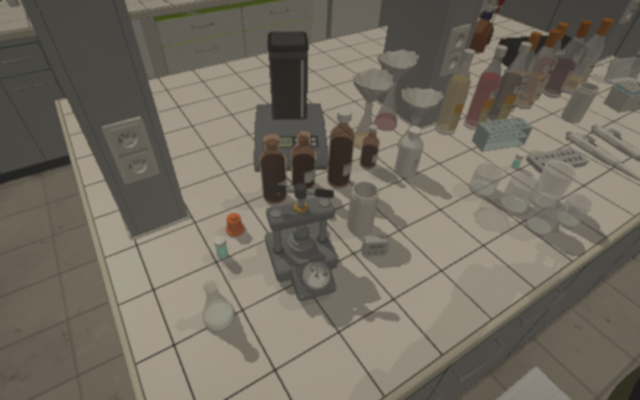

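View pics/top0.png

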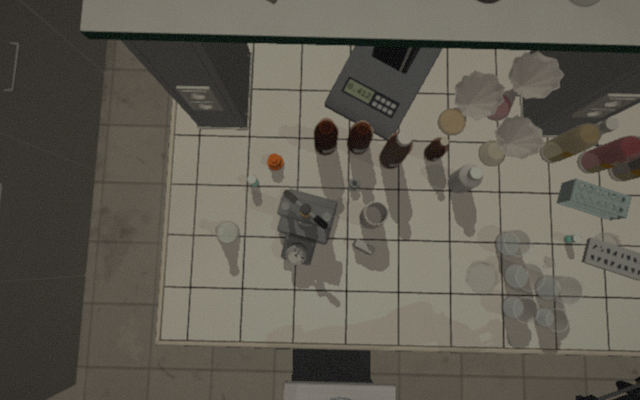

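View pics/wrist0.png

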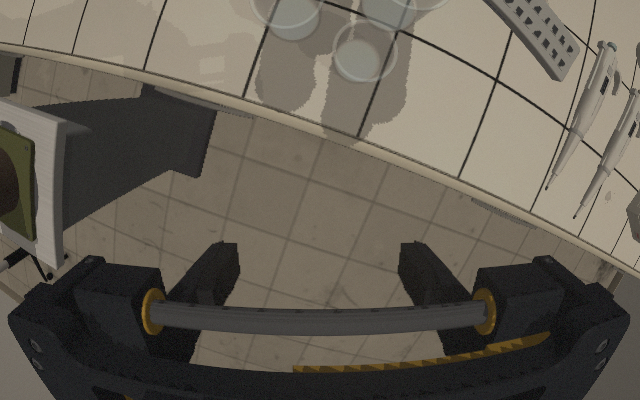

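```bash
cat > h.py <<'E'
import cv2,numpy as np
from scipy.spatial.transform import Rotation as Rn
from station import status,cams,ctrl
def crop(im,x0,y0,x1,y1,s,name):
    c=cv2.resize(im[y0:y1,x0:x1],None,fx=s,fy=s,interpolation=cv2.INTER_CUBIC); cv2.imwrite(f"pics/{name}.png",c)
def foc(p): return 200/np.tan(np.radians(p['vfov']/2))
def ray(p,u,v,fish=False):
    f=foc(p); x=(u-p['cx']);y=(v-p['cy'])
    if fish:
        r=np.hypot(x,y); th=r/f
        d=np.array([np.sin(th)*x/max(r,1e-9),np.sin(th)*y/max(r,1e-9),np.cos(th)])
    else: d=np.array([x/f,y/f,1])
    d=p['R'].T@d; o=-p['R'].T@p['t']
    return o,d/np.linalg.norm(d)
def atz(p,u,v,z,fish=False):
    o,d=ray(p,u,v,fish); return o+d*(z-o[2])/d[2]
def proj(p,X,fish=False):
    c=p['R']@np.asarray(X)+p['t']; f=foc(p)
    if fish:
        r=np.hypot(c[0],c[1]); th=np.arctan2(r,c[2]); return np.array([p['cx']+f*th*c[0]/r,p['cy']+f*th*c[1]/r])
    return np.array([p['cx']+f*c[0]/c[2],p['cy']+f*c[1]/c[2]])
def q2R(q): return Rn.from_quat([q[1],q[2],q[3],q[0]]).as_matrix()
E
python3 - <<'E'
import cv2
from h import crop
a=cv2.imread('pics/scene0.png');crop(a,255,170,400,300,5.2,'s1')
a=cv2.imread('pics/top0.png');crop(a,260,170,400,280,5.5,'t1')
E
```

```text
(no output)
```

View pics/s1.png

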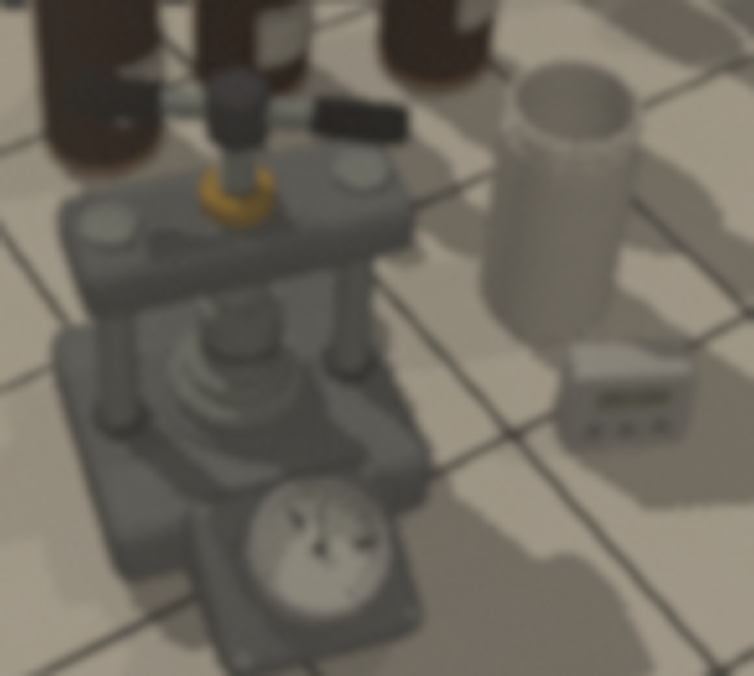

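View pics/t1.png

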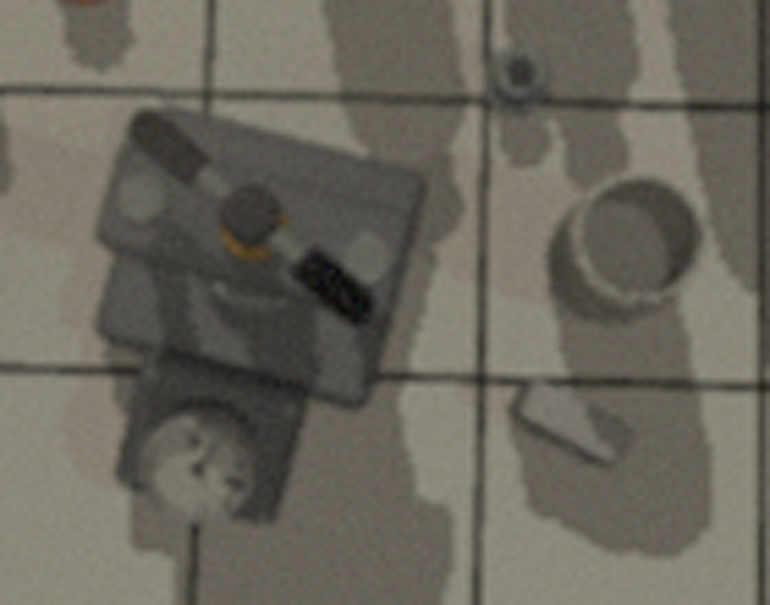

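```bash
cat >> h.py <<'E'
def tri(obs):
    A=np.zeros((3,3));b=np.zeros(3)
    for p,u,v,f in obs:
        o,d=ray(p,u,v,f);M=np.eye(3)-np.outer(d,d);A+=M;b+=M@o
    X=np.linalg.solve(A,b); return X,[proj(p,X,f)-np.array([u,v]) for p,u,v,f in obs]
E
python3 - <<'E'
from h import *
np.set_printoptions(precision=4,suppress=True)
S=cams.camera_params('scene');T=cams.camera_params('top')
sc=lambda x,y:(255+x/5.2,170+y/5.2); tc=lambda x,y:(260+x/5.5,170+y/5.5)
for n,a,b in [('hubtop',(238,90),(252,212)),('gauge',(318,545),(200,465)),('colL',(108,222),(140,195)),('colR',(362,170),(370,255)),('gripfar',(110,97),(165,142)),('gripnear',(360,120),(335,287))]:
    X,r=tri([(S,*sc(*a),False),(T,*tc(*b),False)]); print(n,X,np.round(r,1).tolist(),atz(T,*tc(*b),X[2]))
for n,b,z in [('colL',(140,195),.168),('colR',(370,255),.168),('hubt',(252,212),.232),('gripfar',(165,142),.229),('gripnear',(335,287),.229),('jar',(635,245),.134)]: print(n,atz(T,*tc(*b),z))
E
```

```text
hubtop [0.6229 0.1026 0.2255] [[-0.2, -0.0], [0.1, 0.1]] [0.6231 0.1029 0.2255]
gauge [0.5113 0.1303 0.0725] [[-0.1, -0.0], [0.0, 0.0]] [0.5114 0.1304 0.0725]
colL [0.6361 0.1573 0.1673] [[-0.3, -0.0], [0.2, 0.2]] [0.6364 0.1579 0.1673]
colR [0.6107 0.0483 0.1639] [[-0.2, -0.0], [0.1, 0.1]] [0.611  0.0487 0.1639]
gripfar [0.6551 0.1434 0.2154] [[-0.1, -0.0], [0.1, 0.1]] [0.6552 0.1436 0.2154]
gripnear [0.591  0.0648 0.2167] [[-0.1, -0.0], [0.0, 0.0]] [0.5911 0.0649 0.2167]
colL [0.6364 0.1578 0.168 ]
colR [0.6106 0.0487 0.168 ]
hubt [0.6224 0.1027 0.232 ]
gripfar [0.6533 0.1426 0.229 ]
gripnear [0.5901 0.065  0.229 ]
jar [ 0.622  -0.0802  0.134 ]
```

```bash
python3 - <<'E'
from h import *
np.set_printoptions(precision=4,suppress=True)
p=cams.camera_params('wrist');s=status.sense();R=q2R(s['tool_rot']);print(R)
c=-p['R'].T@p['t'];print('cam in tool',R.T@(c-s['tcp_pos']));print('cam axes in tool rows',p['R']@R)
print(foc(p))
E
```

```text
[[ 0.3381 -0.0005  0.9411]
 [-0.9411  0.0013  0.3381]
 [-0.0014 -1.     -0.0001]]
cam in tool [ 0.0001 -0.1449  0.0823]
cam axes in tool rows [[ 1.      0.0012 -0.    ]
 [ 0.0003 -0.3133 -0.9497]
 [-0.0012  0.9497 -0.3133]]
309.70691628693146
```

```bash
cat >> h.py <<'E'
np.set_printoptions(precision=4,suppress=True)
def toolR(xdir,ydir):
    y=np.array(ydir,float);y/=np.linalg.norm(y);x=np.array(xdir,float);x-=y*(x@y);x/=np.linalg.norm(x)
    return np.stack([x,y,np.cross(x,y)],1)
def delta(pos,R,s=None):
    s=s or status.sense();R0=q2R(s['tool_rot']);return R0.T@(pos-s['tcp_pos']),Rn.from_matrix(R0.T@R).as_rotvec()
HP=0.0187
yaw=np.radians(-13.3); XP=np.array([np.cos(yaw),np.sin(yaw),0]);YP=np.array([-np.sin(yaw),np.cos(yaw),0]);Z=np.array([0,0,1.])
N=np.cos(np.radians(25))*Z-np.sin(np.radians(25))*XP
UP=np.cos(np.radians(25))*XP+np.sin(np.radians(25))*Z   # uphill on dial
RIGHT=np.cross(UP,N) # clockwise side
def az(a,ang=0): a=np.radians(a);return np.array([np.cos(a),np.sin(a),0])
DIAL=np.array([0.5113,0.1303,0.0725])
def st():
    s=status.sense();print('t',s['t'],'tcp',s['tcp_pos'],'q',s['joints'],'F',s['wrist_force'],'M',s['moment'],'op',s['opening']);R=q2R(s['tool_rot']);print('x',R[:,0],'y',R[:,1]);return s
E
python3 - <<'E'
from h import *
print(N,UP,RIGHT)
R1=toolR(az(-5),-Z); print(delta(np.array([.42,-.25,.26]),R1))
R2=toolR(YP,-N); BC=DIAL-0.0045*N; H=BC+0.08*N; P2=H-N*HP; print(P2); 
E
```

```text
[-0.4113  0.0972  0.9063] [ 0.882  -0.2085  0.4226] [-0.23   -0.9732 -0.    ]
(array([-0.2473, -0.0216,  0.3108]), array([-0.0007, -1.1387, -0.0013]))
[0.4879 0.1358 0.124 ]
```

Call:
move_arm --pt "-0.03 -0.005 0.03 0 -0.15 0 -1" --pt "-0.06 -0.01 0.075 0 -0.3 0 -1" --pt "-0.095 -0.015 0.12 0 -0.45 0 -1" --pt "-0.13 -0.02 0.16 0 -0.6 0 -1" --pt "-0.165 -0.02 0.205 0 -0.75 0 -1" --pt "-0.2 -0.02 0.25 0 -0.9 0 -1" --pt "-0.235 -0.02 0.29 0 -1.05 0 -1" --pt "-0.247 -0.02 0.31 0 -1.14 0 -1" --pt "-0.247 -0.02 0.31 0 -1.14 0 -1"

```text
t: 1.05
tcp_pos: [0.4234, -0.244, 0.2591]
tool_rot: [0.708, -0.705, 0.025, -0.027]
wrist_force: [-0.3, 0.8, 0.9]
opening: 0.0882
```

```bash
python3 - <<'E'
from h import *
st()
R2=toolR(YP,-N); BC=DIAL-0.0045*N; H=BC+0.08*N; P2=H-N*HP; print(delta(P2,R2)); 
E
```

```text
t 1.05 tcp [ 0.4234 -0.244   0.2591] q [ 0.7761  0.5201 -0.5291  1.931   0.356   0.7817 -0.0242] F [-0.3272  0.7772  0.8741] M [-0.0724 -0.0846 -0.0206] op 0.0882074462367186
x [ 0.9973 -0.0732  0.0032] y [ 0.0035  0.0047 -1.    ]
(array([0.0361, 0.1371, 0.3828]), array([-0.3627, -1.3893, -0.3017]))
```

Call:
move_arm --pt "0.005 0.0 0.045 -0.04 -0.15 -0.03 -1" --pt "0.01 0.0 0.09 -0.08 -0.3 -0.07 -1" --pt "0.014 0.0 0.135 -0.12 -0.45 -0.1 -1" --pt "0.018 0.01 0.18 -0.155 -0.6 -0.13 -1" --pt "0.022 0.02 0.225 -0.19 -0.74 -0.16 -1" --pt "0.026 0.035 0.27 -0.23 -0.88 -0.19 -1" --pt "0.03 0.055 0.31 -0.265 -1.02 -0.22 -1" --pt "0.033 0.08 0.345 -0.3 -1.16 -0.25 -1" --pt "0.036 0.11 0.375 -0.34 -1.3 -0.28 -1" --pt "0.036 0.137 0.383 -0.363 -1.389 -0.302 -1"

```text
t: 2.05
tcp_pos: [0.4888, 0.1326, 0.1325]
tool_rot: [-0.441, 0.675, 0.498, -0.318]
wrist_force: [-0.1, -1.2, -0.3]
opening: 0.0881
```

```bash
python3 - <<'E'
from h import *
st()
R2=toolR(YP,-N); BC=DIAL-0.0045*N; H=BC+0.08*N; P2=H-N*HP; print(delta(P2,R2)); 
im=cams.capture('wrist');p=cams.camera_params('wrist');cv2.imwrite('pics/w1.png',im);print(proj(p,DIAL,True))
E
```

```text
t 2.05 tcp [0.4888 0.1326 0.1325] q [-0.3465  0.7198 -0.332   2.3369  1.8865  0.5587 -1.163 ] F [-0.1119 -1.1543 -0.2717] M [-0.0108  0.2161 -0.0018] op 0.08810486712336733
x [0.301  0.9536 0.0102] y [ 0.3916 -0.1138 -0.9131]
(array([0.0028, 0.0071, 0.0052]), array([-0.016 , -0.0713, -0.0213]))
[322.5134 219.1794]
```

View pics/w1.png

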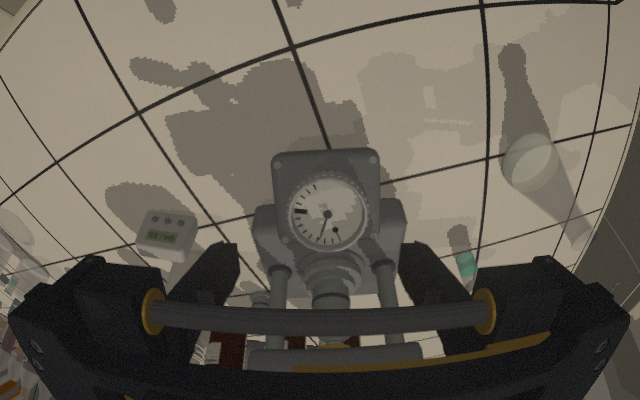

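```bash
python3 - <<'E'
from h import *
a=cv2.imread('pics/w1.png');crop(a,270,150,390,270,6,'w1c')
E
```

```text
(no output)
```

View pics/w1c.png

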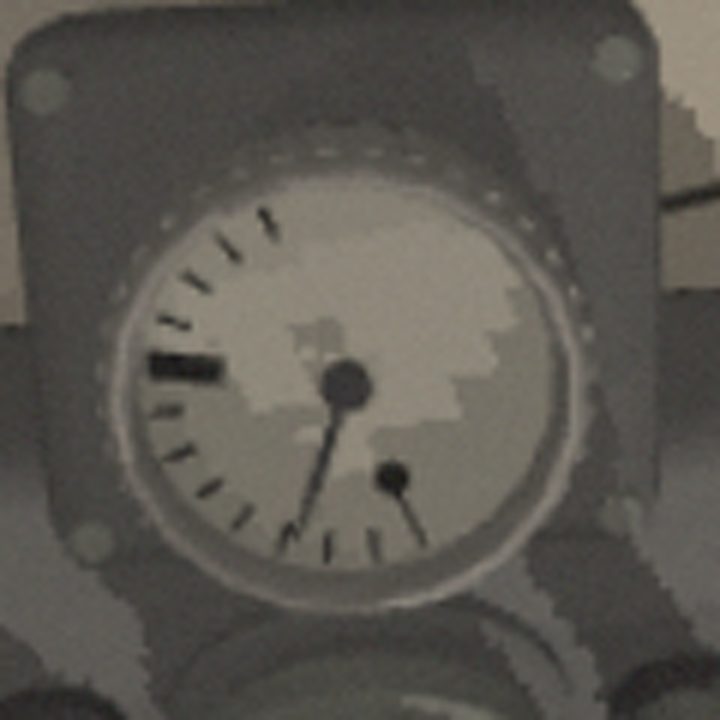

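```bash
cat > dial.py <<'E'
from h import *
def pixang(p,C,u,v):
    "angle of dial pixel, cw from top; C point on axis in needle plane"
    o,d=ray(p,u,v,True); X=o+d*((C-o)@N)/(d@N)-C
    return np.degrees(np.arctan2(X@RIGHT,X@UP)),np.linalg.norm(X)
E
python3 - <<'E'
from dial import *
import json
S=cams.camera_params('scene');T=cams.camera_params('top');p=cams.camera_params('wrist')
c=lambda x,y:(270+x/6,150+y/6)
obs=[(S,316.4,275.2,False),(T,296.4,254.8,False),(p,*c(346,385),True)]
X,r=tri(obs);print(X,np.round(r,1).tolist())
X2,r=tri([obs[2],obs[2],obs[0]]);print(X2,np.round(r,1).tolist())
for C in (X,X2):
  for n,u,v in [('needle',300,535),('needlemid',318,470),('zero',425,545),('zdot',393,478),('15',375,545),('30',327,547),('load',187,367),('last',268,222)]: print(n,pixang(p,C,*c(u,v)))
E
```

```text
[0.5108 0.1315 0.07  ] [[-0.7, 0.7], [-0.4, -0.0], [-3.8, 1.8]]
[0.5072 0.1342 0.0743] [[-1.5, 1.7], [-1.5, 1.7], [-0.8, 1.3]]
needle (np.float64(12.012852841186053), np.float64(0.018545797350074167))
needlemid (np.float64(6.879640817295873), np.float64(0.009664944039399156))
zero (np.float64(-29.41466033823404), np.float64(0.023379887005988177))
zdot (np.float64(-35.30670993516388), np.float64(0.01367218881727071))
15 (np.float64(-14.860854513017179), np.float64(0.020697999514807084))
30 (np.float64(1.7972365879026635), np.float64(0.019957388441609186))
load (np.float64(105.6514396242241), np.float64(0.016644446784528307))
last (np.float64(166.57693482533003), np.float64(0.022395699401764484))
needle (np.float64(16.981446439346897), np.float64(0.018412441991180695))
needlemid (np.float64(16.469634779247624), np.float64(0.009692222036657898))
zero (np.float64(-25.78379573909894), np.float64(0.021962781890961253))
zdot (np.float64(-29.299152107638104), np.float64(0.012401150611584548))
15 (np.float64(-10.341870114020235), np.float64(0.01974640974702939))
30 (np.float64(6.56850715907334), np.float64(0.01949704110148349))
load (np.float64(104.37625356798611), np.float64(0.017775108161890596))
last (np.float64(162.54231938188883), np.float64(0.02226865340961845))
```

Call:
move_arm --pt "0.002 0.005 0.005 -0.016 -0.071 -0.021 -1" --pt "0.002 0.005 0.005 -0.016 -0.071 -0.021 -1" --pt "0.002 0.005 0.005 -0.016 -0.071 -0.021 -1"

```text
t: 2.4
tcp_pos: [0.4847, 0.1352, 0.1217]
tool_rot: [-0.422, 0.659, 0.523, -0.338]
wrist_force: [-0.1, -0.4, 0.1]
opening: 0.0882
```

```bash
python3 - <<'E'
from h import *
import pickle
st();p=cams.camera_params('wrist')
im=cams.capture('wrist');cv2.imwrite('pics/w2.png',im);pickle.dump(p,open('p2.pkl','wb'));print(proj(p,DIAL,True))
crop(im,270,150,390,270,6,'w2c')
st()
E
```

```text
t 2.4 tcp [0.4847 0.1352 0.1217] q [-0.3314  0.7517 -0.3679  2.3676  1.9861  0.6097 -1.1945] F [-0.109  -0.4091  0.0979] M [ 0.1572  0.2341 -0.0047] op 0.08822679433957428
x [ 0.2255  0.9742 -0.0037] y [ 0.4044 -0.0971 -0.9094]
[319.8641 226.1655]
t 2.45 tcp [0.4852 0.1354 0.1221] q [-0.3314  0.751  -0.3677  2.3673  1.9869  0.6099 -1.195 ] F [0.5488 0.1152 0.1534] M [ 0.1199  0.2157 -0.0592] op 0.08806026373205499
x [ 0.2255  0.9742 -0.003 ] y [ 0.4056 -0.0967 -0.9089]
```

View pics/w2c.png

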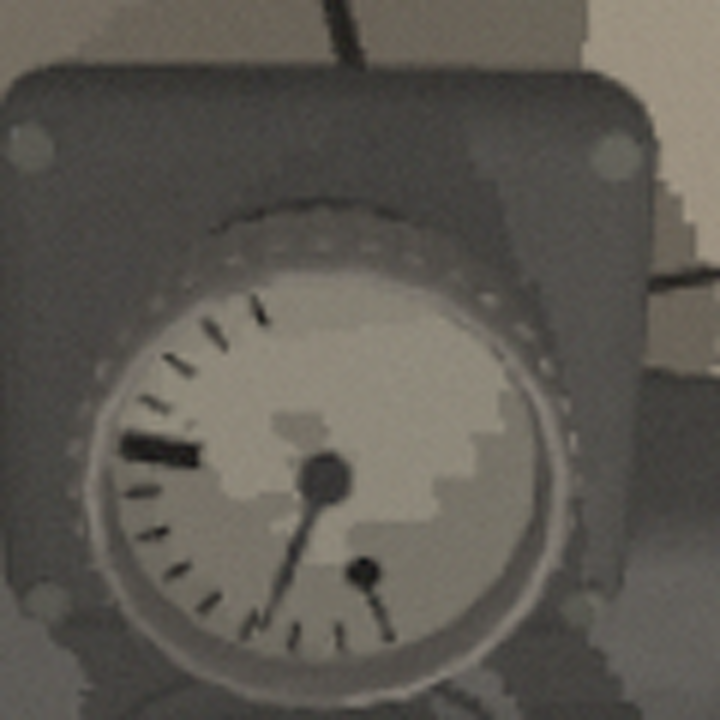

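```bash
python3 - <<'E'
from dial import *
import pickle
p=pickle.load(open('p2.pkl','rb'))
S=cams.camera_params('scene');T=cams.camera_params('top')
c=lambda x,y:(270+x/6,150+y/6)
obs=[(S,316.4,275.2,False),(T,296.4,254.8,False),(p,*c(326,480),True)]
X,r=tri(obs);print(X,np.round(r,1).tolist())
X2,r=tri([obs[2],obs[2],obs[2],obs[0],obs[1]]);print(X2,np.round(r,1).tolist())
for C in (X,X2):
  for n,u,v in [('needle',265,626),('needlemid',295,556),('zero',390,640),('zdot',364,573),('15',340,636),('30',295,634),('load',160,450),('last',259,310)]: print(n,pixang(p,C,*c(u,v)))
E
```

```text
[0.5102 0.1316 0.0758] [[-0.5, -0.7], [-0.5, 0.1], [-2.9, -1.6]]
[0.5102 0.1325 0.077 ] [[-1.7, -0.6], [-1.7, -0.6], [-1.7, -0.6], [-0.8, -0.8], [-0.9, 0.2]]
needle (np.float64(13.864542751903725), np.float64(0.02100491393090449))
needlemid (np.float64(7.719365110806289), np.float64(0.01110307645516191))
zero (np.float64(-24.21831791145096), np.float64(0.024426111424471337))
zdot (np.float64(-26.8463095400458), np.float64(0.014819896120722941))
15 (np.float64(-10.390538832459763), np.float64(0.022085911231370894))
30 (np.float64(3.80970101565334), np.float64(0.02151369347001923))
load (np.float64(98.13925788741092), np.float64(0.017313324389262526))
last (np.float64(163.706029194232), np.float64(0.020328818306888055))
needle (np.float64(16.69437152809993), np.float64(0.020407224512219033))
needlemid (np.float64(12.912779975663481), np.float64(0.010477107592987762))
zero (np.float64(-23.022562119083133), np.float64(0.023273016489947826))
zdot (np.float64(-25.011939026080274), np.float64(0.013704387427451673))
15 (np.float64(-8.4516425091125), np.float64(0.02109912755512767))
30 (np.float64(6.310743961934446), np.float64(0.020739618035624116))
load (np.float64(100.01963625358381), np.float64(0.01817344262070935))
last (np.float64(162.02445534444357), np.float64(0.021154669211431037))
```

```bash
python3 - <<'E'
from dial import *
import pickle
p=pickle.load(open('p2.pkl','rb'))
c=lambda x,y:(270+x/6,150+y/6)
o,d=ray(p,*c(326,480),True)
for D in (.205,.21,.215,.22,.225,.23):
    C=o+d*D; a=np.linspace(0,2*np.pi,90)
    P=np.array([proj(p,C+.0055*N+.029*(np.cos(t)*UP+np.sin(t)*RIGHT),True) for t in a])
    q=(P-[270,150])*6
    print(D,C,'x',q[:,0].min(),q[:,0].max(),'y',q[:,1].min(),q[:,1].max(), [round(pixang(p,C,*c(u,v))[0],1) for u,v in [(265,626),(390,640),(160,450)]],(C-DIAL)@XP)
E
```

```text
0.205 [0.5039 0.135  0.0834] x 57.781930322898916 594.7207937179901 y 240.6717472272136 731.4324851400037 [np.float64(20.2), np.float64(-20.7), np.float64(100.8)] -0.00825440634303799
0.21 [0.5076 0.1342 0.0801] x 64.27726751201976 588.2516898798249 y 246.7934393953778 725.6939657651374 [np.float64(20.2), np.float64(-20.7), np.float64(100.8)] -0.004512685511973344
0.215 [0.5113 0.1335 0.0768] x 70.46738857751791 582.0848087112132 y 252.61130005948462 720.2101167104709 [np.float64(20.2), np.float64(-20.7), np.float64(100.8)] -0.000770964680908814
0.22 [0.5149 0.1327 0.0735] x 76.37318486461731 576.1995814620993 y 258.1472950107721 714.9644424108526 [np.float64(20.2), np.float64(-20.7), np.float64(100.8)] 0.0029707561501557157
0.225 [0.5186 0.132  0.0701] x 82.01369468767348 570.5772535933473 y 263.421332102992 709.9418344669737 [np.float64(20.2), np.float64(-20.7), np.float64(100.8)] 0.00671247698122036
0.23 [0.5223 0.1312 0.0668] x 87.40630315324643 565.2006902169751 y 268.4514956745372 705.1284295707403 [np.float64(20.2), np.float64(-20.7), np.float64(100.8)] 0.010454197812284897
```

```bash
cat >> dial.py <<'E'
C=np.array([0.5135,0.1330,0.0748]); BC=C-.0055*N
def grip(rot,h):
    R=toolR(YP,-N)@Rn.from_rotvec([0,rot,0]).as_matrix()
    return BC+h*N-HP*N,R
E
python3 - <<'E'
from dial import *
st()
for h in (.06,.002): print(delta(*grip(-.36,h)))
E
```

```text
t 2.45 tcp [0.4852 0.1354 0.1221] q [-0.3314  0.751  -0.3677  2.3673  1.9869  0.6099 -1.195 ] F [0.5488 0.1152 0.1534] M [ 0.1199  0.2157 -0.0592] op 0.08806026373205499
x [ 0.2255  0.9742 -0.003 ] y [ 0.4056 -0.0967 -0.9089]
(array([ 0.0042,  0.0189, -0.0056]), array([-0.0063, -0.3545,  0.0004]))
(array([ 0.0042,  0.0769, -0.0059]), array([-0.0063, -0.3545,  0.0004]))
```

Call:
move_arm --pt "0.004 0.005 -0.006 -0.006 -0.12 0 -1" --pt "0.004 0.01 -0.006 -0.006 -0.24 0 -1" --pt "0.004 0.02 -0.006 -0.006 -0.355 0 -1" --pt "0.004 0.035 -0.006 -0.006 -0.355 0 -1" --pt "0.004 0.05 -0.006 -0.006 -0.355 0 -1" --pt "0.004 0.062 -0.006 -0.006 -0.355 0 -1" --pt "0.004 0.07 -0.006 -0.006 -0.355 0 -1" --pt "0.004 0.076 -0.006 -0.006 -0.355 0 -1" --pt "0.004 0.076 -0.006 -0.006 -0.355 0 -1" --squeeze 8

```text
t: 3.35
tcp_pos: [0.5225, 0.1304, 0.0553]
tool_rot: [-0.321, 0.591, 0.59, -0.447]
wrist_force: [-0.7, -0.3, -0.4]
opening: 0.0882
```

```bash
python3 - <<'E'
from dial import *
import pickle
st();print(delta(*grip(-.36,.002)));p=cams.camera_params('wrist')
im=cams.capture('wrist');cv2.imwrite('pics/w3.png',im);pickle.dump(p,open('p3.pkl','wb'))
print(proj(p,C,True),proj(p,BC,True))
crop(im,220,160,420,310,4,'w3c')
E
```

```text
t 3.35 tcp [0.5225 0.1304 0.0553] q [-0.3139  0.9125 -0.3094  2.2983  2.1845  0.6497 -0.965 ] F [-0.6946 -0.2605 -0.4049] M [ 0.1499  0.2419 -0.0287] op 0.08821917877013451
x [-0.0951  0.9843 -0.1488] y [ 0.4108 -0.0974 -0.9065]
(array([ 0.0006,  0.0006, -0.    ]), array([-0.0006, -0.0003, -0.0001]))
[318.964  282.2853] [318.9354 276.1088]
```

View pics/w3c.png

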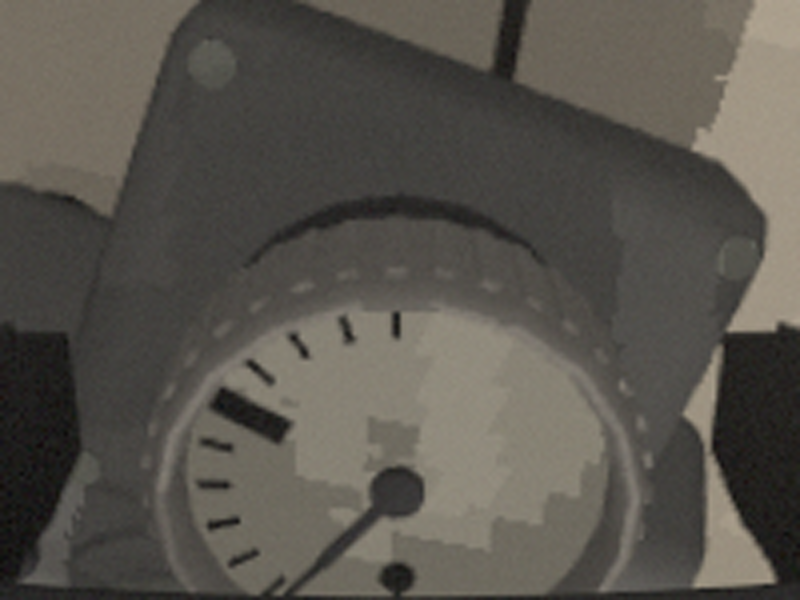

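Call:
move_arm --pt "0 0 0 0 0 0 1" --pt "0 0 0 0 0 0 1" --pt "0 0 0 0 0 0 1" --pt "0 0 0 0 0 0 1" --squeeze 10

```text
t: 3.8
tcp_pos: [0.5222, 0.1307, 0.0557]
tool_rot: [-0.321, 0.591, 0.59, -0.447]
wrist_force: [-0.4, -0.3, -0.8]
opening: 0.0583
```

Call:
move_arm --pt "0 0 0 0 0.1 0 1" --pt "0 0 0 0 0.22 0 1" --pt "0 0 0 0 0.35 0 1" --pt "0 0 0 0 0.48 0 1" --pt "0 0 0 0 0.6 0 1" --pt "0 0 0 0 0.68 0 1" --pt "0 0 0 0 0.72 0 1" --pt "0 0 0 0 0.72 0 1" --pt "0 0 0 0 0.72 0 1"

```text
t: 4.7
tcp_pos: [0.522, 0.1295, 0.0558]
tool_rot: [-0.508, 0.711, 0.439, -0.21]
wrist_force: [-1.5, -2.9, 1.7]
opening: 0.0573
```

```bash
python3 - <<'E'
from dial import *
s=st()
im=cams.capture('wrist');cv2.imwrite('pics/w4.png',im)
crop(im,220,160,420,310,4,'w4c')
im=cams.capture('scene');crop(im,285,245,345,305,10,'s4c')
E
```

```text
t 4.7 tcp [0.522  0.1295 0.0558] q [-0.1948  0.9408 -0.5074  2.2936  2.0593  0.7783 -1.5331] F [-1.5264 -2.8576  1.6609] M [-0.4069  0.32   -0.2969] op 0.05734889766243427
x [0.5262 0.8375 0.1471] y [ 0.4106 -0.0989 -0.9064]
```

View pics/w4c.png

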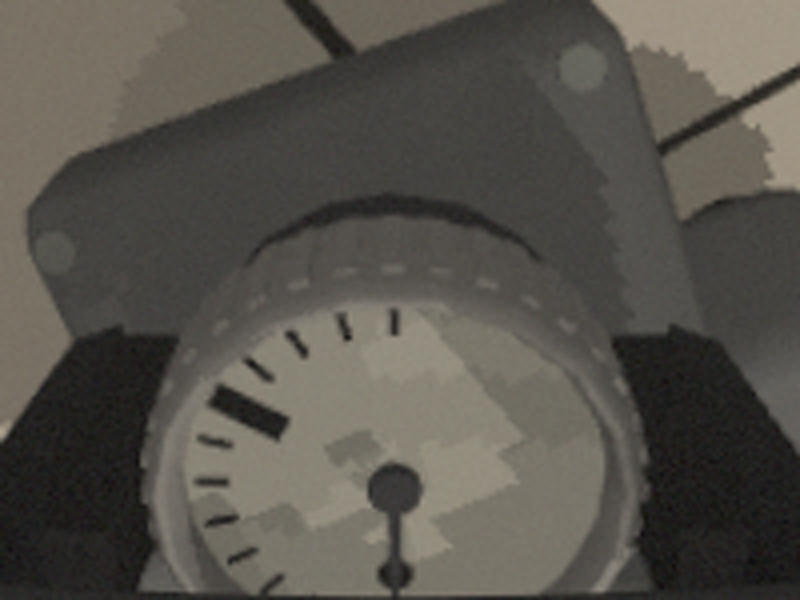

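View pics/s4c.png

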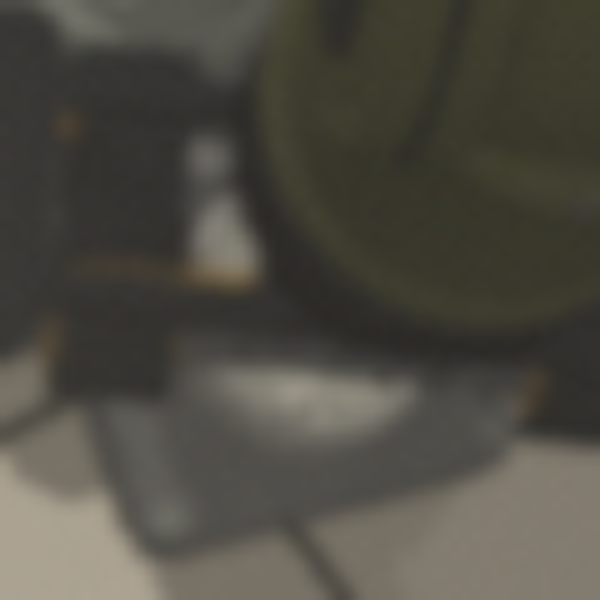

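Call:
move_arm --pt "0 0 0 0 0 0 -1" --pt "0 0 0 0 0 0 -1" --pt "0 0 0 0 0 0 -1" --pt "0 0 0 0 0 0 -1" --pt "0 -0.02 0 0 0 0 -1" --pt "0 -0.05 0 0 0 0 -1" --pt "0 -0.08 0 0 0 0 -1" --pt "0 -0.1 0 0 0 0 -1" --pt "0 -0.1 0 0 0 0 -1"

```text
t: 5.7
tcp_pos: [0.4808, 0.1407, 0.1486]
tool_rot: [-0.507, 0.71, 0.441, -0.209]
wrist_force: [0.4, -0.3, -0.5]
opening: 0.0882
```

```bash
python3 - <<'E'
from dial import *
import pickle
s=st();p=cams.camera_params('wrist')
im=cams.capture('wrist');cv2.imwrite('pics/w5.png',im);pickle.dump(p,open('p5.pkl','wb'))
u=proj(p,C,True).astype(int);print(u)
crop(im,u[0]-45,u[1]-45,u[0]+45,u[1]+45,8,'w5c')
E
```

```text
t 5.7 tcp [0.4808 0.1407 0.1486] q [-0.2681  0.7036 -0.5     2.3589  1.8276  0.6627 -1.416 ] F [ 0.4419 -0.2876 -0.4553] M [ 0.1152  0.2359 -0.0068] op 0.08818804715811307
x [0.5237 0.8386 0.1501] y [ 0.4137 -0.0964 -0.9053]
[317 207]
```

View pics/w5c.png

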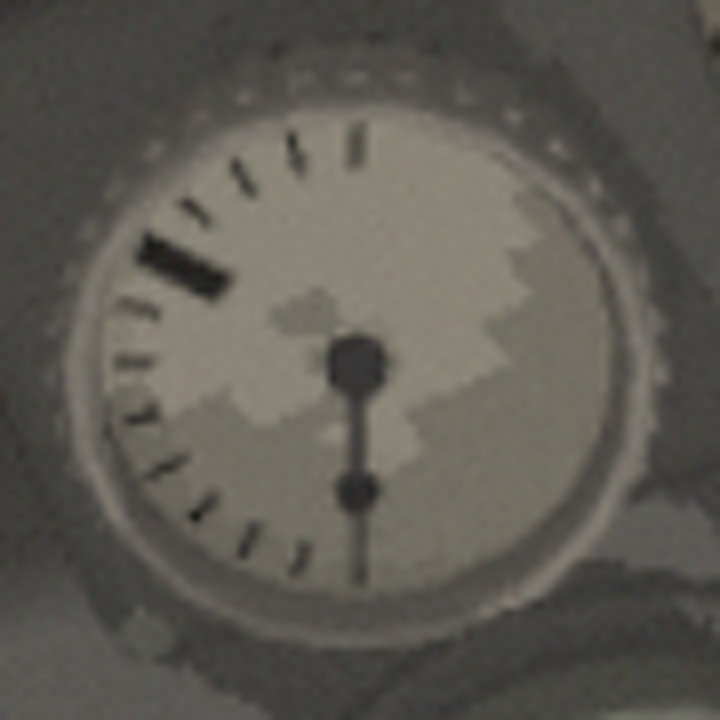

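View pics/w5.png

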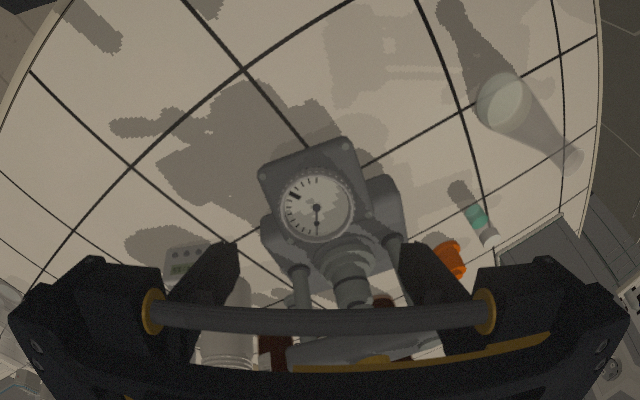

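```bash
cat > hub.py <<'E'
from dial import *
HUB=np.array([0.6228,0.1030,0.22])
def hgrip(bar,h,r=.05,hub=HUB):
    "bar: azimuth deg of gripped end; tool x at bar-90"
    e=az(bar); R=toolR(az(bar-90),-Z); return hub+r*e+(h-HP)*Z,R
E
python3 - <<'E'
from hub import *
s=st()
print(hgrip(231,.07)[0],delta(*hgrip(231,.07)))
P,R=hgrip(231,.07); P=P.copy(); 
print(q2R(s['tool_rot']).T@np.array([0,0,.12]))
E
```

```text
t 5.75 tcp [0.4813 0.1402 0.1475] q [-0.2674  0.7063 -0.4992  2.3581  1.829   0.6635 -1.4169] F [ 0.2827 -0.0925  0.5629] M [0.1198 0.2451 0.    ] op 0.08803177381047954
x [0.5249 0.838  0.149 ] y [ 0.413  -0.0976 -0.9055]
[0.5913 0.0641 0.2713] (array([ 0.0125, -0.0592, -0.1719]), array([ 0.4458, -1.4555, -0.1789]))
[ 0.0179 -0.1087 -0.0477]
```

Call:
move_arm --pt "0.005 -0.035 -0.012 0.03 -0.12 -0.01 -1" --pt "0.011 -0.07 -0.03 0.075 -0.25 -0.03 -1" --pt "0.018 -0.109 -0.045 0.12 -0.39 -0.05 -1" --pt "0.018 -0.109 -0.055 0.16 -0.53 -0.065 -1" --pt "0.018 -0.109 -0.08 0.2 -0.67 -0.08 -1" --pt "0.017 -0.1 -0.105 0.25 -0.81 -0.1 -1" --pt "0.016 -0.09 -0.13 0.29 -0.95 -0.12 -1" --pt "0.015 -0.08 -0.15 0.33 -1.09 -0.135 -1" --pt "0.014 -0.075 -0.165 0.37 -1.23 -0.15 -1" --pt "0.013 -0.068 -0.172 0.42 -1.37 -0.17 -1"

```text
t: 6.75
tcp_pos: [0.5874, 0.0654, 0.2788]
tool_rot: [-0.396, 0.527, 0.584, -0.474]
wrist_force: [-0.3, 0.4, 0.3]
opening: 0.0878
```

```bash
python3 - <<'E'
from hub import *
s=st();p=cams.camera_params('wrist')
im=cams.capture('wrist');cv2.imwrite('pics/w6.png',im)
print(delta(*hgrip(231,.07)))
print(proj(p,HUB+.012*Z,True),[proj(p,HUB+.05*az(a),True) for a in (231,51)])
E
```

```text
t 6.75 tcp [0.5874 0.0654 0.2788] q [ 0.2515  0.5882 -0.7651  1.843   0.7529  0.7552  0.7911] F [-0.3268  0.4159  0.2655] M [0.0772 0.0305 0.0153] op 0.08777490860892477
x [-0.13    0.9908 -0.0378] y [ 0.2404 -0.0055 -0.9707]
(array([0.004 , 0.0065, 0.0008]), array([ 0.2124, -0.7503, -0.1292]))
[365.0617 256.4886] [array([318.7796, 205.3508]), array([399.7341, 278.2008])]
```

View pics/w6.png

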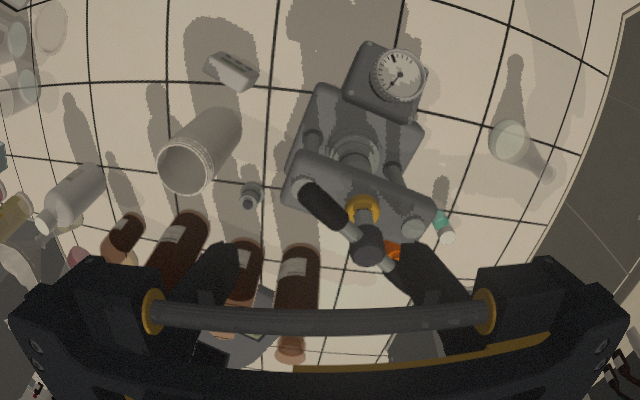

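Call:
move_arm --pt "0.004 0.0 0.001 0.04 -0.14 -0.02 -1" --pt "0.004 0.0 0.001 0.08 -0.28 -0.05 -1" --pt "0.004 0.0 0.001 0.12 -0.42 -0.07 -1" --pt "0.004 0.0 0.001 0.16 -0.56 -0.1 -1" --pt "0.004 0.003 0.001 0.2 -0.7 -0.12 -1" --pt "0.004 0.006 0.001 0.212 -0.75 -0.13 -1" --pt "0.004 0.006 0.001 0.212 -0.75 -0.13 -1" --pt "0.004 0.006 0.001 0.212 -0.75 -0.13 -1"

```text
t: 7.6
tcp_pos: [0.5908, 0.0637, 0.2706]
tool_rot: [0.237, -0.236, -0.666, 0.666]
wrist_force: [-0.3, 0.3, 0.6]
opening: 0.0883
```

```bash
python3 - <<'E'
from hub import *
import pickle
s=st();p=cams.camera_params('wrist');pickle.dump(p,open('p7.pkl','wb'))
im=cams.capture('wrist');cv2.imwrite('pics/w7.png',im)
print(delta(*hgrip(231,.07)))
print(proj(p,HUB+.012*Z,True),[proj(p,HUB+.05*az(a),True) for a in (231,51)])
E
```

```text
t 7.6 tcp [0.5908 0.0637 0.2706] q [ 0.342   0.7769 -1.0075  1.5996  0.6995  1.1657  1.6334] F [-0.2852  0.304   0.5648] M [ 0.1082 -0.1145 -0.0107] op 0.0883019068602248
x [-0.7755  0.6313  0.0016] y [-0.0016  0.0006 -1.    ]
(array([-0.0002, -0.0002, -0.0006]), array([-0.0002, -0.002 ,  0.0009]))
[318.7483 293.84  ] [array([318.5388, 223.7289]), array([318.8346, 332.8594])]
```

View pics/w7.png

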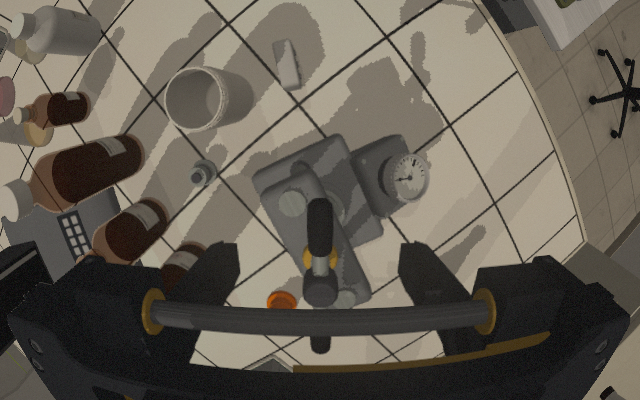

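Call:
move_arm --pt "0 0.025 0 0 0 0 -1" --pt "0 0.05 0 0 0 0 -1" --pt "0 0.063 0 0 0 0 -1" --pt "0 0.069 0 0 0 0 -1" --pt "0 0.069 0 0 0 0 0" --pt "0 0.069 0 0 0 0 1" --pt "0 0.069 0 0 0 0 1" --pt "0 0.069 0 0 0 0 1" --pt "0 0.069 0 0 0 0 1" --pt "0 0.069 0 0 0 0 1" --squeeze 20

```text
t: 8.65
tcp_pos: [0.5908, 0.0638, 0.2023]
tool_rot: [-0.237, 0.237, 0.666, -0.666]
wrist_force: [0.0, 0.4, 0.7]
opening: 0.0425
```

```bash
python3 - <<'E'
from hub import *
s=st()
im=cams.capture('wrist');cv2.imwrite('pics/w8.png',im)
for a in range(1,11):
    t=.14*a;print(round(.05*np.sin(t),4),round(.0008*t,4),round(.05*(np.cos(t)-1),4),round(t,2))
E
```

```text
t 8.65 tcp [0.5908 0.0638 0.2023] q [ 0.3175  0.8508 -0.9531  1.6779  0.7877  1.0432  1.5597] F [0.0408 0.3833 0.718 ] M [ 0.1314 -0.1369  0.0105] op 0.042485814797214756
x [-0.7759  0.6309  0.0006] y [-0.0005  0.0004 -1.    ]
0.007 0.0001 -0.0005 0.14
0.0138 0.0002 -0.0019 0.28
0.0204 0.0003 -0.0043 0.42
0.0266 0.0004 -0.0076 0.56
0.0322 0.0006 -0.0118 0.7
0.0372 0.0007 -0.0166 0.84
0.0415 0.0008 -0.0221 0.98
0.045 0.0009 -0.0282 1.12
0.0476 0.001 -0.0347 1.26
0.0493 0.0011 -0.0415 1.4
```

View pics/w8.png

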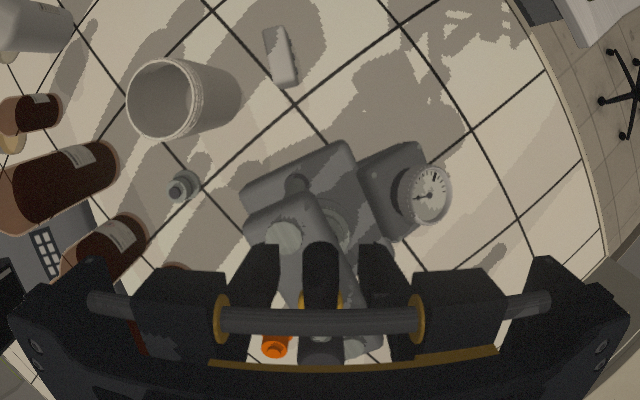

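Still closing, the bar centred between the pads; finish the closing.

Call:
move_arm --pt "0 0 0 0 0 0 1" --pt "0 0 0 0 0 0 1" --pt "0 0 0 0 0 0 1" --pt "0 0 0 0 0 0 1" --squeeze 20

```text
t: 9.1
tcp_pos: [0.5905, 0.064, 0.2022]
tool_rot: [-0.237, 0.236, 0.666, -0.666]
wrist_force: [-1.3, 1.0, 1.3]
opening: 0.0169
```

Call:
move_arm --pt "0.007 0 -0.0005 0 0.14 0 1" --pt "0.0138 0.0002 -0.0019 0 0.28 0 1" --pt "0.0204 0.0003 -0.0043 0 0.42 0 1" --pt "0.0266 0.0004 -0.0076 0 0.56 0 1" --pt "0.0322 0.0006 -0.0118 0 0.7 0 1" --pt "0.0372 0.0007 -0.0166 0 0.84 0 1" --pt "0.0415 0.0008 -0.0221 0 0.98 0 1" --pt "0.045 0.0009 -0.0282 0 1.12 0 1" --pt "0.0476 0.001 -0.0347 0 1.26 0 1" --pt "0.0493 0.0011 -0.0415 0 1.4 0 1"

```text
t: 10.1
tcp_pos: [0.5775, 0.1292, 0.2015]
tool_rot: [0.612, -0.61, -0.356, 0.356]
wrist_force: [-1.7, 1.8, 1.5]
opening: 0.0174
```

```bash
cat >> hub.py <<'E'
def barang(s):
    R=q2R(s['tool_rot']); x=R[:,0]; return np.degrees(np.arctan2(x[1],x[0]))+90
def strokes(s,n=10,step=.14,z0=0,hub=HUB):
    R0=q2R(s['tool_rot']); e=az(barang(s)); P0=s['tcp_pos']; hub=np.array([hub[0],hub[1],0])
    r=P0-hub; print('bar',barang(s),'hub-rel r',np.hypot(r[0],r[1]),'az',np.degrees(np.arctan2(r[1],r[0])))
    b0=barang(s)
    for a in range(1,n+1):
        t=step*a; P,R=hgrip(b0-np.degrees(t),0,hub=HUB); P=P.copy(); P[2]=P0[2]-.0008*t
        d,w=delta(P,R,s); print(np.round(d,4).tolist()+np.round(w,3).tolist())
E
python3 - <<'E'
from hub import *
s=st(); strokes(s)
im=cams.capture('wrist');cv2.imwrite('pics/w9.png',im)
im=cams.capture('scene');crop(im,225,150,375,300,4,'s9')
E
```

```text
t 10.1 tcp [0.5775 0.1292 0.2015] q [ 0.0341  0.7432 -0.587   1.6944  0.5117  0.8634  0.2842] F [-1.7491  1.7758  1.468 ] M [0.3418 0.3109 0.1516] op 0.01735807236517226
x [0.4924 0.8704 0.0009] y [-0.0021  0.0022 -1.    ]
bar 150.49947264793866 hub-rel r 0.05233161703323734 az 150.00021214547667
[0.0065, 0.0001, -0.0028, -0.003, 0.14, 0.001]
[0.0134, 0.0002, -0.0043, -0.003, 0.28, 0.0]
[0.0199, 0.0003, -0.0067, -0.003, 0.42, 0.0]
[0.0261, 0.0004, -0.01, -0.003, 0.56, 0.0]
[0.0318, 0.0005, -0.0141, -0.003, 0.7, -0.0]
[0.0368, 0.0006, -0.019, -0.003, 0.84, -0.0]
[0.0411, 0.0007, -0.0245, -0.003, 0.98, -0.001]
[0.0445, 0.0008, -0.0305, -0.003, 1.12, -0.001]
[0.0471, 0.0009, -0.037, -0.003, 1.26, -0.001]
[0.0488, 0.001, -0.0438, -0.003, 1.4, -0.001]
```

View pics/w9.png

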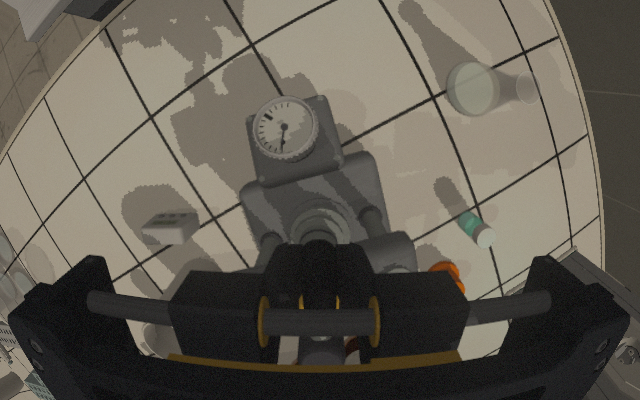

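View pics/s9.png

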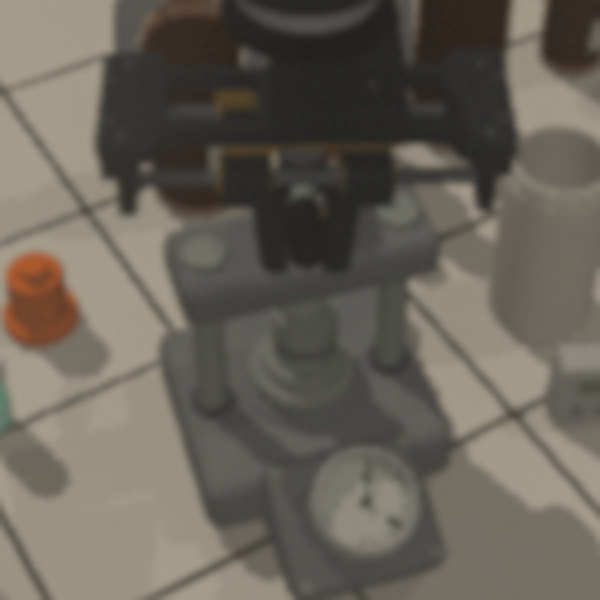

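Call:
move_arm --pt "0.007 0.0001 -0.002 0 0.14 0 1" --pt "0.0137 0.0002 -0.0037 0 0.28 0 1" --pt "0.0202 0.0003 -0.0062 0 0.42 0 1" --pt "0.0263 0.0004 -0.0095 0 0.56 0 1" --pt "0.032 0.0005 -0.0137 0 0.7 0 1" --pt "0.037 0.0006 -0.0186 0 0.84 0 1" --pt "0.0412 0.0007 -0.0242 0 0.98 0 1" --pt "0.0447 0.0008 -0.0303 0 1.12 0 1" --pt "0.0472 0.0009 -0.0368 0 1.26 0 1" --pt "0.049 0.001 -0.0436 0 1.4 0 1"

```text
t: 11.2
tcp_pos: [0.6398, 0.1534, 0.2007]
tool_rot: [0.699, -0.695, 0.12, -0.118]
wrist_force: [-0.1, 3.5, -0.0]
opening: 0.0173
```

```bash
python3 - <<'E'
from hub import *
s=st(); strokes(s,6)
p=cams.camera_params('wrist');u=proj(p,C,True).astype(int);print(u)
im=cams.capture('wrist');cv2.imwrite('pics/w10.png',im)
crop(im,max(0,u[0]-50),max(0,u[1]-50),u[0]+50,u[1]+50,6,'w10c')
im=cams.capture('scene');crop(im,225,150,375,300,4,'s10')
E
```

```text
t 11.2 tcp [0.6398 0.1534 0.2007] q [-0.201   0.7773 -0.194   1.4955  0.1685  0.8846 -0.7861] F [-0.1113  3.4605 -0.0134] M [0.7833 0.1425 0.043 ] op 0.017264210155181536
x [ 0.9432 -0.3322 -0.003 ] y [-0.0013  0.0054 -1.    ]
bar 70.59509088247212 hub-rel r 0.0531876459663226 az 71.35236564944216
[0.0077, 0.0001, -0.0037, -0.004, 0.14, -0.003]
[0.0145, 0.0002, -0.0051, -0.004, 0.28, -0.004]
[0.0211, 0.0002, -0.0075, -0.004, 0.42, -0.004]
[0.0273, 0.0003, -0.0108, -0.004, 0.56, -0.004]
[0.0329, 0.0004, -0.0149, -0.003, 0.7, -0.005]
[0.0379, 0.0005, -0.0198, -0.003, 0.84, -0.005]
[209 250]
```

View pics/w10.png

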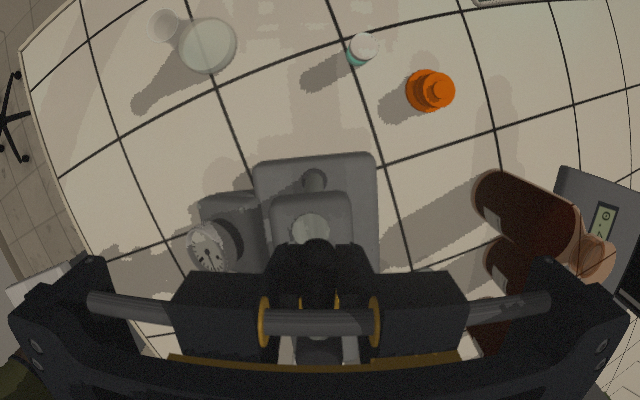

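View pics/s10.png

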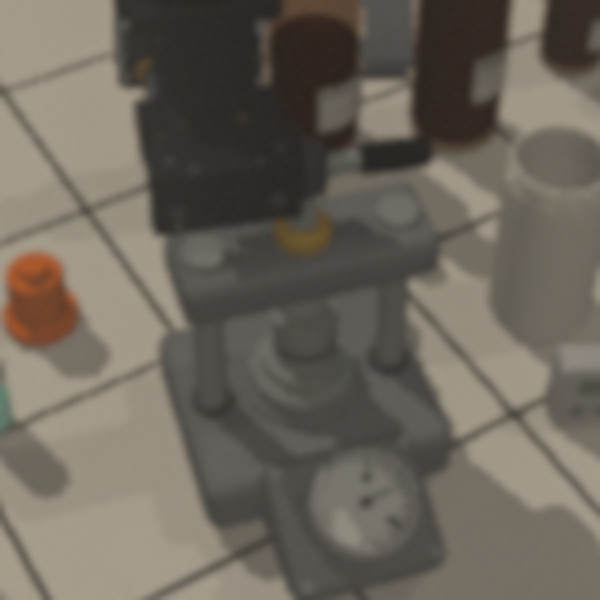

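```bash
cat > read.py <<'E'
from dial import *
# synthetic marks: rectify dial view from an image using pose p: gives picture with zero/top up
def rectify(im,p,C,fish=True,px=400,half=.03):
    g=np.linspace(-half,half,px)
    X=C[None,None]+g[None,:,None]*RIGHT+(-g)[:,None,None]*UP
    c=X@p['R'].T+p['t'];f=foc(p)
    if fish:
        r=np.hypot(c[...,0],c[...,1]);th=np.arctan2(r,c[...,2]);k=f*th/r
    else: k=f/c[...,2]
    return cv2.remap(im,(p['cx']+k*c[...,0]).astype(np.float32),(p['cy']+k*c[...,1]).astype(np.float32),cv2.INTER_CUBIC)
E
python3 - <<'E'
from read import *
im=cv2.imread('pics/w10.png');p=cams.camera_params('wrist')
# compute for current p (arm nearly still)
a=rectify(im,p,C)
S=cams.camera_params('scene');im2=cams.capture('scene');cv2.imwrite('pics/s11.png',im2)
b=rectify(im2,S,C,False)
cv2.imwrite('pics/r10.png',np.hstack([a,b]))
E
```

```text
(no output)
```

View pics/r10.png

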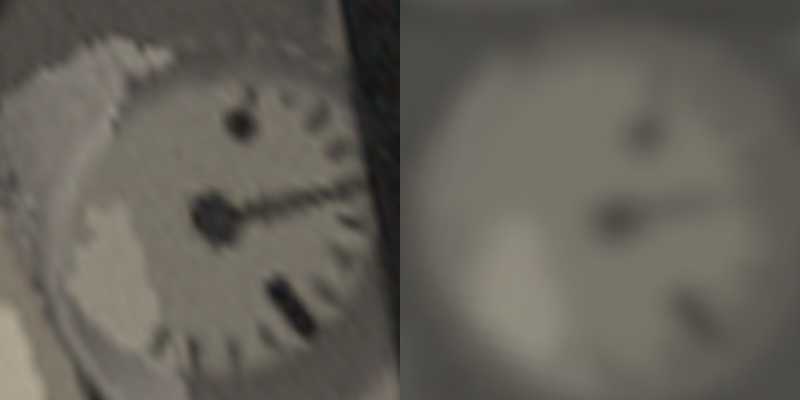

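View pics/w10c.png

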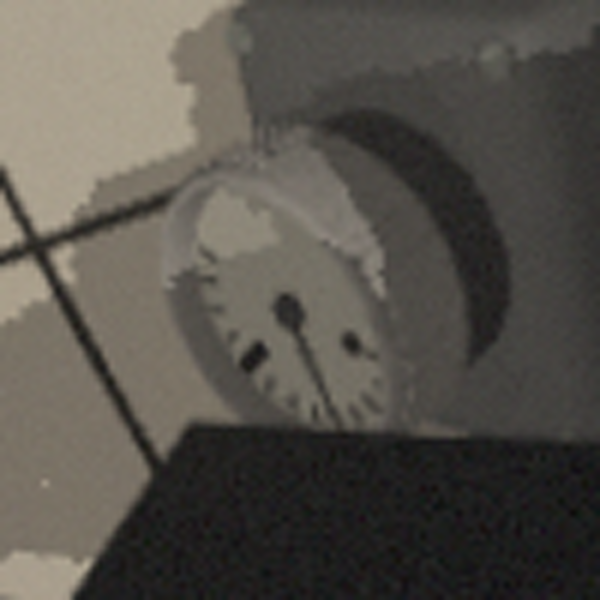

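Call:
move_arm --pt "0 0 0 0 0 0 -1" --pt "0 0 0 0 0 0 -1" --pt "0 0 0 0 0 0 -1" --pt "0 -0.02 0 0 0 0 -1" --pt "0 -0.05 0 0 0 0 -1" --pt "0 -0.075 0 0 0 0 -1" --pt "0 -0.08 -0.01 0 -0.13 0 -1" --pt "0 -0.08 -0.03 0 -0.27 0 -1" --pt "0 -0.08 -0.05 0 -0.41 0 -1" --pt "0 -0.08 -0.07 0 -0.55 0 -1"

```text
t: 12.35
tcp_pos: [0.6168, 0.0845, 0.2803]
tool_rot: [0.704, -0.702, -0.079, 0.079]
wrist_force: [0.2, -0.4, 0.0]
opening: 0.0879
```

```bash
python3 - <<'E'
from hub import *
s=st(); H=HUB.copy();H[2]=.218
R=toolR(az(160.6),-Z)
P=H+.05*az(250.6)+(.07-HP)*Z
print(delta(P,R))
E
```

```text
t 12.35 tcp [0.6168 0.0845 0.2803] q [-0.0057  0.6561 -0.3692  1.5164  0.2582  1.0172 -0.2177] F [ 0.1696 -0.4083  0.0266] M [-0.056  -0.0764  0.0294] op 0.08794336646326434
x [0.9752 0.2215 0.0002] y [-0.0005  0.003  -1.    ]
(array([-0.0167,  0.0109, -0.0257]), array([-0.0009, -2.5797,  0.0039]))
```

Call:
move_arm --pt "-0.005 0 -0.01 0 -0.14 0 -1" --pt "-0.01 0 -0.02 0 -0.28 0 -1" --pt "-0.0167 0 -0.0257 0 -0.42 0 -1" --pt "-0.0167 0 -0.0257 0 -0.56 0 -1" --pt "-0.0167 0 -0.0257 0 -0.7 0 -1" --pt "-0.0167 0 -0.0257 0 -0.84 0 -1" --pt "-0.0167 0 -0.0257 0 -0.98 0 -1" --pt "-0.0167 0 -0.0257 0 -1.12 0 -1" --pt "-0.0167 0 -0.0257 0 -1.26 0 -1" --pt "-0.0167 0 -0.0257 0 -1.4 0 -1"

```text
t: 13.35
tcp_pos: [0.606, 0.0545, 0.28]
tool_rot: [-0.486, 0.485, 0.515, -0.514]
wrist_force: [-0.3, 0.2, -0.9]
opening: 0.0884
```

```bash
python3 - <<'E'
from hub import *
s=st(); H=HUB.copy();H[2]=.218
R=toolR(az(160.6),-Z)
P=H+.05*az(250.6)+(.07-HP)*Z
print(delta(P,R))
E
```

```text
t 13.35 tcp [0.606  0.0545 0.28  ] q [ 0.2438  0.7076 -0.7596  1.5496  0.525   1.0981  0.99  ] F [-0.2688  0.2182 -0.9151] M [ 0.0376 -0.1446  0.0625] op 0.0883784888498907
x [-0.0584  0.9983  0.0014] y [-0.0008  0.0013 -1.    ]
(array([ 0.0013,  0.0107, -0.0003]), array([ 0.0001, -1.1738,  0.0016]))
```

Call:
move_arm --pt "0.001 0 0 0 -0.14 0 -1" --pt "0.001 0 0 0 -0.28 0 -1" --pt "0.001 0 0 0 -0.42 0 -1" --pt "0.001 0 0 0 -0.56 0 -1" --pt "0.001 0 0 0 -0.7 0 -1" --pt "0.001 0 0 0 -0.84 0 -1" --pt "0.001 0 0 0 -0.98 0 -1" --pt "0.001 0 0 0 -1.12 0 -1" --pt "0.001 0.005 0 0 -1.174 0 -1" --pt "0.001 0.01 0 0 -1.174 0 -1"

```text
t: 14.35
tcp_pos: [0.6059, 0.0543, 0.2694]
tool_rot: [0.12, -0.119, -0.697, 0.697]
wrist_force: [-0.1, -0.1, 0.3]
opening: 0.0881
```

```bash
python3 - <<'E'
from hub import *
s=st(); H=HUB.copy();H[2]=.218
R=toolR(az(160.6),-Z)
P=H+.05*az(250.6)+(0-HP)*Z
print(delta(P,R))
im=cams.capture('wrist');cv2.imwrite('pics/w12.png',im)
E
```

```text
t 14.35 tcp [0.6059 0.0543 0.2694] q [ 0.3651  0.8145 -1.052   1.5569  0.7394  1.2127  1.981 ] F [-0.0514 -0.0826  0.3179] M [ 0.172  -0.0894 -0.041 ] op 0.0880515036163005
x [-0.9432  0.3323  0.0011] y [-0.0011  0.0002 -1.    ]
(array([ 0.0002,  0.0701, -0.0016]), array([-0.0002, -0.0001,  0.0011]))
```

View pics/w12.png

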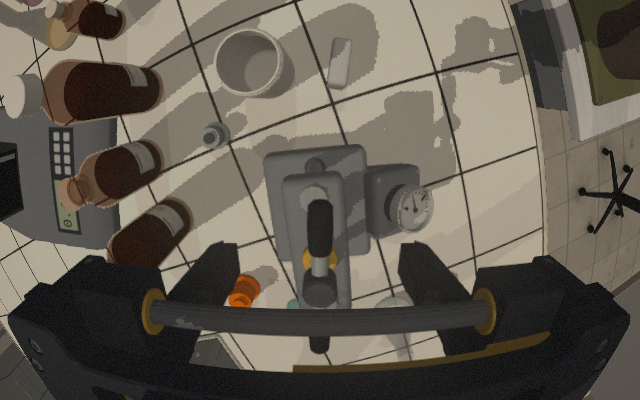

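Bar is centred and aligned (grip at (320,230), hub (319,290)). Descend and close.

Call:
move_arm --pt "0 0.03 -0.001 0 0 0 -0.8" --pt "0 0.055 -0.001 0 0 0 -0.5" --pt "0 0.067 -0.001 0 0 0 -0.3" --pt "0 0.07 -0.001 0 0 0 0" --pt "0 0.07 -0.001 0 0 0 1" --pt "0 0.07 -0.001 0 0 0 1" --pt "0 0.07 -0.001 0 0 0 1" --pt "0 0.07 -0.001 0 0 0 1" --pt "0 0.07 -0.001 0 0 0 1" --pt "0 0.07 -0.001 0 0 0 1" --squeeze 20

```text
t: 15.4
tcp_pos: [0.6056, 0.0551, 0.1989]
tool_rot: [0.12, -0.119, -0.697, 0.697]
wrist_force: [-1.4, -1.5, 2.1]
opening: 0.0172
```

Call:
move_arm --pt "0 0 0 0 0 0 1" --pt "0 0 0 0 0 0 1"

```text
t: 15.6
tcp_pos: [0.6055, 0.0551, 0.199]
tool_rot: [0.12, -0.119, -0.697, 0.697]
wrist_force: [-0.6, 0.0, 0.2]
opening: 0.0169
```

```bash
python3 - <<'E'
from hub import *
s=st(); strokes(s,9)
E
```

```text
t 15.6 tcp [0.6055 0.0551 0.199 ] q [ 0.3428  0.8904 -0.9988  1.6351  0.8257  1.0943  1.9071] F [-0.5616  0.0381  0.235 ] M [ 0.1185  0.0357 -0.03  ] op 0.016948539118973125
x [-0.9428  0.3335  0.0022] y [-0.0025 -0.0004 -1.    ]
bar 250.5211910815932 hub-rel r 0.05090463588957032 az -109.85448345034415
[0.0066, 0.0001, -0.0014, -0.001, 0.14, 0.002]
[0.0135, 0.0002, -0.0029, -0.002, 0.28, 0.002]
[0.0201, 0.0004, -0.0052, -0.002, 0.42, 0.002]
[0.0262, 0.0005, -0.0085, -0.002, 0.56, 0.002]
[0.0319, 0.0006, -0.0127, -0.002, 0.7, 0.002]
[0.0369, 0.0007, -0.0175, -0.002, 0.84, 0.002]
[0.0412, 0.0008, -0.0231, -0.002, 0.98, 0.001]
[0.0447, 0.001, -0.0291, -0.002, 1.12, 0.001]
[0.0473, 0.0011, -0.0356, -0.002, 1.26, 0.001]
```

Turn 1.26 rad, then read the gauge.

Call:
move_arm --pt "0.007 0.0001 -0.001 0 0.14 0 1" --pt "0.0137 0.0002 -0.0024 0 0.28 0 1" --pt "0.0203 0.0003 -0.0048 0 0.42 0 1" --pt "0.0264 0.0005 -0.008 0 0.56 0 1" --pt "0.032 0.0006 -0.0122 0 0.7 0 1" --pt "0.037 0.0007 -0.017 0 0.84 0 1" --pt "0.0413 0.0008 -0.0226 0 0.98 0 1" --pt "0.0448 0.0009 -0.0287 0 1.12 0 1" --pt "0.0474 0.001 -0.0352 0 1.26 0 1" --pt "0.0474 0.001 -0.0352 0 1.26 0 1"

```text
t: 16.6
tcp_pos: [0.5712, 0.1059, 0.1984]
tool_rot: [0.508, -0.506, -0.492, 0.494]
wrist_force: [-5.0, 2.1, 6.3]
opening: 0.0173
```

```bash
python3 - <<'E'
from hub import *
from read import *
s=st(); strokes(s,5,.1)
p=cams.camera_params('wrist');u=proj(p,C,True).astype(int);print(u)
im=cams.capture('wrist');cv2.imwrite('pics/w13.png',im)
crop(im,u[0]-50,u[1]-50,u[0]+50,u[1]+50,6,'w13c')
cv2.imwrite('pics/r13.png',np.hstack([cv2.imread('pics/w13c.png')[:600],cv2.copyMakeBorder(rectify(im,p,C),0,200,0,0,0)])[:,:1000][::1])
E
python3 -c "
import cv2;a=cv2.imread('pics/r13.png');print(a.shape);cv2.imwrite('pics/r13b.png',cv2.resize(a,None,fx=.8,fy=.8,interpolation=cv2.INTER_AREA))"
```

```text
t 16.6 tcp [0.5712 0.1059 0.1984] q [ 0.1246  0.7585 -0.6871  1.7253  0.5982  0.8828  0.7215] F [-5.0269  2.1468  6.2894] M [0.4134 0.9183 0.0317] op 0.01731863221012233
x [ 0.0266  0.9996 -0.0002] y [-0.0039 -0.0001 -1.    ]
bar 178.47316968855557 hub-rel r 0.05165637720956736 az 176.77226535217767
[0.0035, 0.0001, -0.0019, -0.004, 0.1, -0.0]
[0.0084, 0.0001, -0.0026, -0.004, 0.2, -0.001]
[0.0132, 0.0002, -0.0039, -0.004, 0.3, -0.001]
[0.0179, 0.0003, -0.0056, -0.004, 0.4, -0.001]
[0.0224, 0.0004, -0.0078, -0.004, 0.5, -0.001]
[347 127]
(600, 1000, 3)
```

View pics/r13b.png

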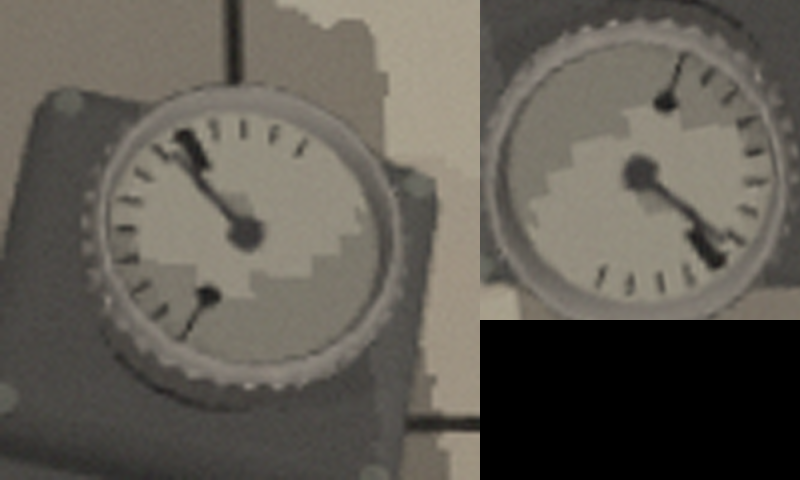

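Call:
move_arm --pt "0.005 0 -0.001 0 0.08 0 1" --pt "0.0085 0.0001 -0.0015 0 0.16 0 1" --pt "0.0085 0.0001 -0.0015 0 0.16 0 1" --pt "0.0085 0.0001 -0.0015 0 0.16 0 1"

```text
t: 17.05
tcp_pos: [0.5722, 0.1141, 0.1984]
tool_rot: [0.544, -0.542, -0.452, 0.454]
wrist_force: [-5.9, 0.9, 5.5]
opening: 0.0167
```

```bash
python3 - <<'E'
from hub import *
from read import *
s=st(); strokes(s,3,.05)
p=cams.camera_params('wrist')
im=cams.capture('wrist');cv2.imwrite('pics/w14.png',im)
cv2.imwrite('pics/r14.png',rectify(im,p,C,px=600,half=.028))
E
```

```text
t 17.05 tcp [0.5722 0.1141 0.1984] q [ 0.0893  0.7521 -0.6457  1.7173  0.5636  0.8717  0.5885] F [-5.8579  0.8594  5.5102] M [0.2677 0.8831 0.0158] op 0.016740249384174632
x [ 0.1791  0.9838 -0.0008] y [-0.0055  0.0002 -1.    ]
bar 169.68205315416623 hub-rel r 0.051759925989112186 az 167.65853648803522
[0.0007, 0.0, -0.0018, -0.005, 0.05, -0.001]
[0.0032, 0.0001, -0.002, -0.005, 0.1, -0.001]
[0.0056, 0.0001, -0.0023, -0.005, 0.15, -0.001]
```

View pics/r14.png

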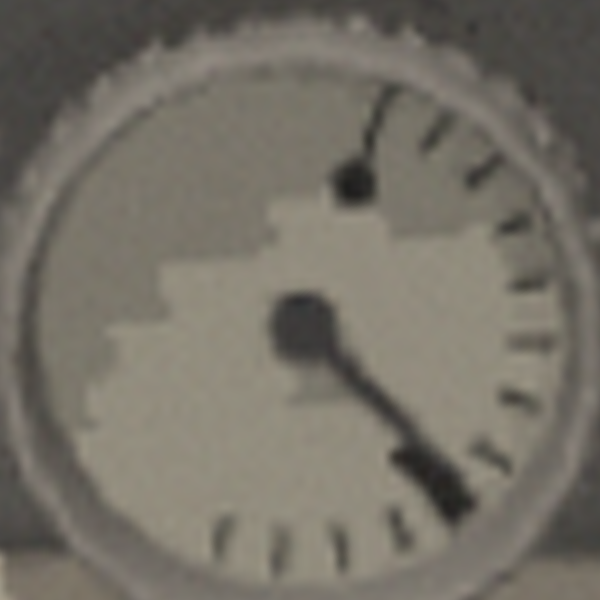

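Call:
move_arm --pt "0.003 0 -0.0003 0 0.05 0 1" --pt "0.0052 0 -0.0005 0 0.1 0 1" --pt "0.0052 0 -0.0005 0 0.1 0 1" --pt "0.0052 0 -0.0005 0 0.1 0 1"

```text
t: 17.5
tcp_pos: [0.5733, 0.1189, 0.1983]
tool_rot: [0.566, -0.563, -0.424, 0.428]
wrist_force: [-4.8, 1.4, 3.7]
opening: 0.0167
```

```bash
python3 - <<'E'
from hub import *
from read import *
s=st(); strokes(s,1,.05)
p=cams.camera_params('wrist')
im=cams.capture('wrist');cv2.imwrite('pics/w15.png',im)
cv2.imwrite('pics/r15.png',rectify(im,p,C,px=600,half=.028))
E
```

```text
t 17.5 tcp [0.5733 0.1189 0.1983] q [ 0.0671  0.7488 -0.6189  1.7112  0.5413  0.8654  0.5058] F [-4.7655  1.4375  3.736 ] M [0.2817 0.7644 0.0815] op 0.016695534329997135
x [ 0.2737  0.9618 -0.0014] y [-0.0063  0.0004 -1.    ]
bar 164.11760177707367 hub-rel r 0.05201869291678931 az 162.18301995952453
[0.0007, 0.0, -0.0021, -0.006, 0.05, -0.002]
```

View pics/r15.png

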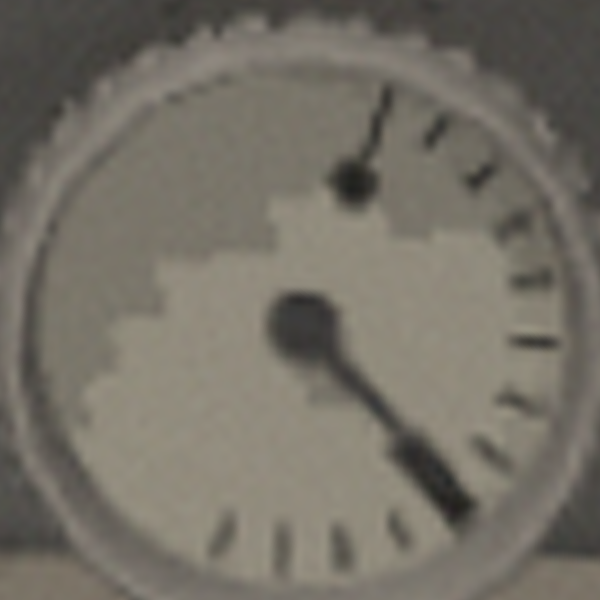

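Call:
move_arm --pt "0.0022 0 -0.0002 0 0.045 0 1" --pt "0.0022 0 -0.0002 0 0.045 0 1" --pt "0.0022 0 -0.0002 0 0.045 0 1"

```text
t: 17.85
tcp_pos: [0.574, 0.121, 0.1983]
tool_rot: [0.575, -0.572, -0.412, 0.415]
wrist_force: [-4.5, 1.2, 4.2]
opening: 0.0171
```

```bash
python3 - <<'E'
from hub import *
from read import *
s=st()
p=cams.camera_params('wrist')
im=cams.capture('wrist');cv2.imwrite('pics/w16.png',im)
o=-p['R'].T@p['t'];v=o-C;print('view angle',np.degrees(np.arccos(v@N/np.linalg.norm(v))),v@UP,v@RIGHT,v@N)
cv2.imwrite('pics/r16.png',rectify(im,p,C,px=600,half=.028))
E
```

```text
t 17.85 tcp [0.574  0.121  0.1983] q [ 0.0573  0.7474 -0.6068  1.7081  0.5311  0.8628  0.469 ] F [-4.4657  1.2136  4.2455] M [0.2175 0.8397 0.0397] op 0.017059439022499987
x [ 0.3155  0.9489 -0.0015] y [-0.0065  0.0005 -1.    ]
view angle 21.153178202977372 0.096830692102548 -0.00983319318621417 0.2515378427155713
```

View pics/r16.png

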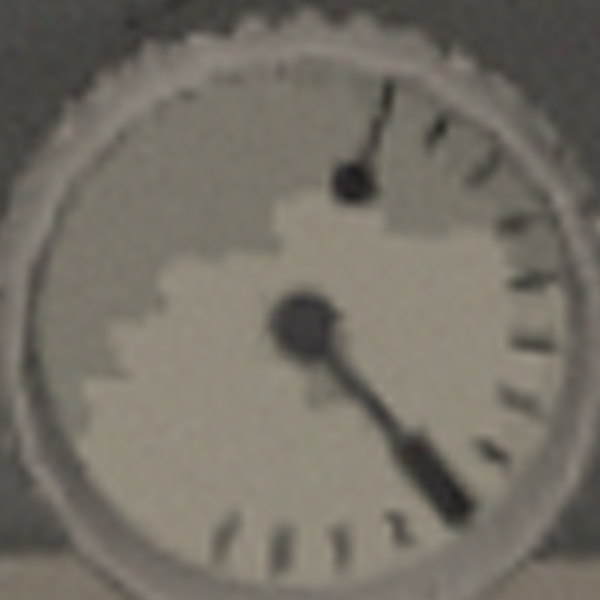

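Call:
move_arm --pt "0.002 0 -0.0002 0 0.045 0 1" --pt "0.002 0 -0.0002 0 0.045 0 1" --pt "0.002 0 -0.0002 0 0.045 0 1"

```text
t: 18.2
tcp_pos: [0.5747, 0.123, 0.1983]
tool_rot: [0.584, -0.581, -0.399, 0.403]
wrist_force: [-4.8, 1.2, 3.4]
opening: 0.017
```

Call:
move_arm --pt "0 0 0 0 0 0 -1" --pt "0 0 0 0 0 0 -1" --pt "0 0 0 0 0 0 -1" --pt "0 -0.02 0 0 0 0 -1" --pt "0 -0.05 0 0 0 0 -1" --pt "0 -0.085 0 0 0 0 -1" --pt "0 -0.1 0 0 0 0 -1" --pt "0 -0.1 0 0 0 0 -1"

```text
t: 19.0
tcp_pos: [0.5772, 0.1232, 0.3007]
tool_rot: [0.583, -0.582, -0.401, 0.401]
wrist_force: [-0.3, -0.3, -0.6]
opening: 0.0789
```

```bash
python3 - <<'E'
from dial import *
s=st()
# viewing pose: camera straight above dial along N, ~0.2 away. camera in tool: (0,-.145,.082), axis in tool (0,.95,-.313)
P,R=grip(0.2,.10)
d=delta(P,R,s);print(d,np.linalg.norm(d[1]))
# perp view: rotate about tool x so camera axis = -N, camera at C+.2N
th=np.arctan2(.3133,.9497)
for sg in (1,-1):
    R3=R@Rn.from_rotvec([sg*th,0,0]).as_matrix(); cax=R3@np.array([0,.9497,-.3133]); print(sg,cax@-N)
    if cax@-N>.99:
        P3=C+.2*N-R3@np.array([0,-.1449,.0823]); print(P3, R3[:,1]); d=delta(P3,R3,s);print(d)
E
```

```text
t 19.0 tcp [0.5772 0.1232 0.3007] q [ 0.0841  0.6342 -0.6581  1.5802  0.4224  1.0735  0.5212] F [-0.2526 -0.2792 -0.5574] M [ 0.1099 -0.1865  0.0356] op 0.07885725773088799
x [0.3575 0.9339 0.0018] y [-0.0007  0.0022 -1.    ]
(array([-0.0182,  0.1573,  0.0945]), array([-0.4319,  0.065 , -0.0707])) 0.4424308470862364
1 1.0000434890543513
[0.5253 0.1235 0.1216] [ 0.1341  0.0323 -0.9904]
(array([-0.0186,  0.1792,  0.0484]), array([-0.1135,  0.0526, -0.0796]))
-1 0.8037382461837277
```

```bash
python3 - <<'E'
from read import *
s=status.sense()
P,R=grip(0.2,.10);th=np.arctan2(.3133,.9497)
R3=R@Rn.from_rotvec([th,0,0]).as_matrix()
P3=C+.29*N-R3@np.array([0,-.1449,.0823]); print(P3, delta(P3,R3,s))
p=cams.camera_params('wrist')
im=cams.capture('wrist');cv2.imwrite('pics/w17.png',im)
o=-p['R'].T@p['t'];v=o-C;print('view angle',np.degrees(np.arccos(v@N/np.linalg.norm(v))),v@UP,v@RIGHT,v@N)
cv2.imwrite('pics/r17.png',rectify(im,p,C,px=600,half=.028))
E
```

```text
[0.4882 0.1323 0.2031] (array([-0.0235,  0.0977,  0.0862]), array([-0.1135,  0.0526, -0.0796]))
view angle 22.619208658054628 0.14203328265104975 -0.015939354934842463 0.34303073804975615
```

View pics/r17.png

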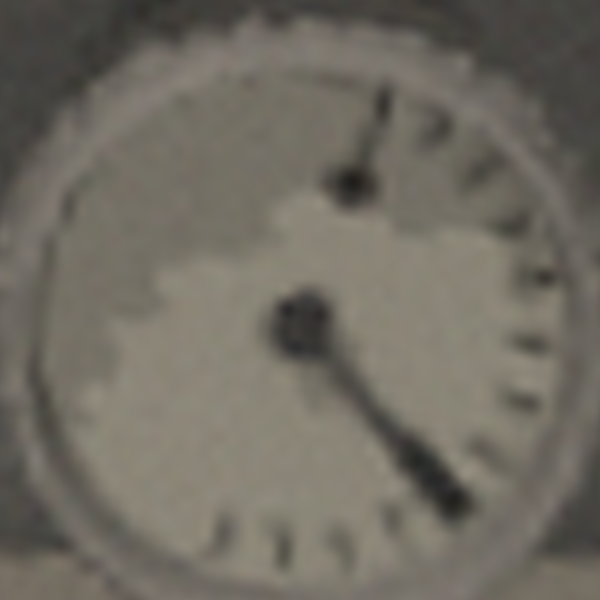

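Looks right; now take a square-on view.

Call:
move_arm --pt "-0.005 0 0.03 -0.03 0.02 -0.02 -1" --pt "-0.012 0.0 0.06 -0.06 0.03 -0.04 -1" --pt "-0.0235 0.02 0.086 -0.1 0.05 -0.07 -1" --pt "-0.0235 0.06 0.086 -0.1135 0.0526 -0.08 -1" --pt "-0.0235 0.09 0.086 -0.1135 0.0526 -0.08 -1" --pt "-0.0235 0.0977 0.086 -0.1135 0.0526 -0.08 -1" --pt "-0.0235 0.0977 0.086 -0.1135 0.0526 -0.08 -1"

```text
t: 19.75
tcp_pos: [0.4863, 0.1311, 0.2001]
tool_rot: [-0.576, 0.607, 0.428, -0.341]
wrist_force: [0.8, 0.5, 0.3]
opening: 0.0881
```

```bash
python3 - <<'E'
from read import *
s=st()
p=cams.camera_params('wrist')
im=cams.capture('wrist');cv2.imwrite('pics/w18.png',im)
o=-p['R'].T@p['t'];v=o-C;print('view angle',np.degrees(np.arccos(v@N/np.linalg.norm(v))),v@UP,v@RIGHT,v@N)
cv2.imwrite('pics/r18.png',rectify(im,p,C,px=600,half=.028))
E
```

```text
t 19.75 tcp [0.4863 0.1311 0.2001] q [-0.0483  0.5841 -0.4928  2.0806  0.6581  0.4909  0.122 ] F [0.7592 0.4954 0.324 ] M [ 0.0131 -0.0489 -0.0223] op 0.08811725751340792
x [0.4007 0.9128 0.0794] y [ 0.1276  0.0302 -0.9914]
view angle 0.31740369448923256 -0.0011529201419116302 0.0011013741087819613 0.28781625737361444
```

View pics/r18.png

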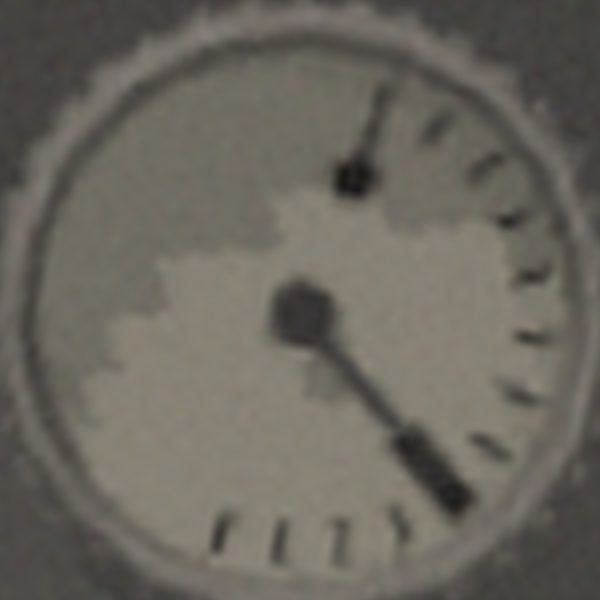

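View pics/w18.png

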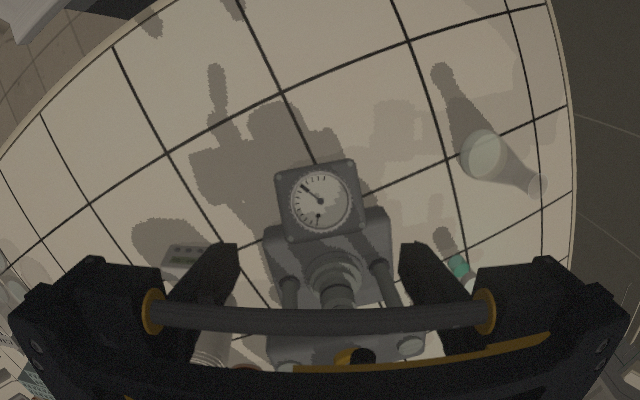

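```bash
python3 - <<'E'
from read import *
im=cv2.imread('pics/r18.png');g=255-cv2.cvtColor(im,cv2.COLOR_BGR2GRAY).astype(float)
c=(303.5,315)
def prof(r0,r1,a0,a1):
    A=np.arange(a0,a1,.25);out=[]
    for a in A:
        r=np.arange(r0,r1,1.);t=np.radians(a)
        out.append(cv2.remap(g.astype(np.float32),(c[0]+r*np.sin(t)).astype(np.float32)[None],(c[1]-r*np.cos(t)).astype(np.float32)[None],cv2.INTER_LINEAR).mean())
    w=np.array(out);w=np.clip(w-np.percentile(w,60),0,None);return (A*w).sum()/w.sum()
k=600/56
for r in [(5,7),(7,9),(8,11)]: print('needle',r,prof(r[0]*k,r[1]*k,120,160))
for r in [(15,18),(17,20)]: print('bar',r,prof(r[0]*k,r[1]*k,130,151))
print('dot',prof(12*k,14.5*k,5,35),'line',prof(17*k,21*k,14,26))
hsv=g; m=(g>175).astype(np.uint8); print(c)
E
```

```text
needle (5, 7) 141.8435942727455
needle (7, 9) 141.8872465851257
needle (8, 11) 140.96249755394055
bar (15, 18) 141.00795681749932
bar (17, 20) 140.6504844778515
dot 19.631428086382652 line 20.357006566231306
(303.5, 315)
```

Call:
move_arm --pt "0 -0.04 0 0 0 0 -1" --pt "0 -0.08 0.02 0 0 0 -1" --pt "0 -0.11 0.04 0 0 0 -1" --pt "0 -0.11 0.05 0 0 0 -1" --pt "0 -0.11 0.05 0 0 0 -1"

```text
t: 20.3
tcp_pos: [0.4273, 0.1492, 0.3063]
tool_rot: [-0.575, 0.607, 0.431, -0.339]
wrist_force: [0.2, -0.6, -0.8]
opening: 0.0881
```

```bash
python3 - <<'E'
from read import *
s=st()
im=cams.capture('scene');cv2.imwrite('pics/s19.png',im);crop(im,200,150,400,330,4,'s19c')
p=cams.camera_params('wrist');w=cams.capture('wrist');cv2.imwrite('pics/r19.png',rectify(w,p,C,px=600,half=.028))
E
```

```text
t 20.3 tcp [0.4273 0.1492 0.3063] q [ 0.0329  0.3668 -0.682   2.0662  0.4371  0.7013  0.2288] F [ 0.202  -0.5975 -0.7627] M [-0.0035 -0.0214 -0.0005] op 0.08812804908118083
x [0.3991 0.9132 0.0831] y [ 0.1328  0.0321 -0.9906]
```

View pics/s19c.png

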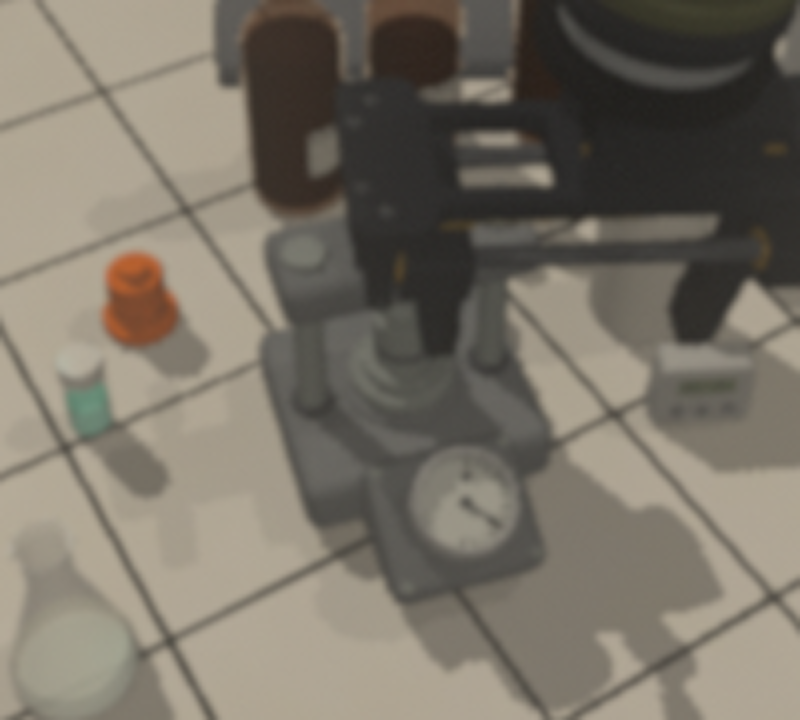

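View pics/r19.png

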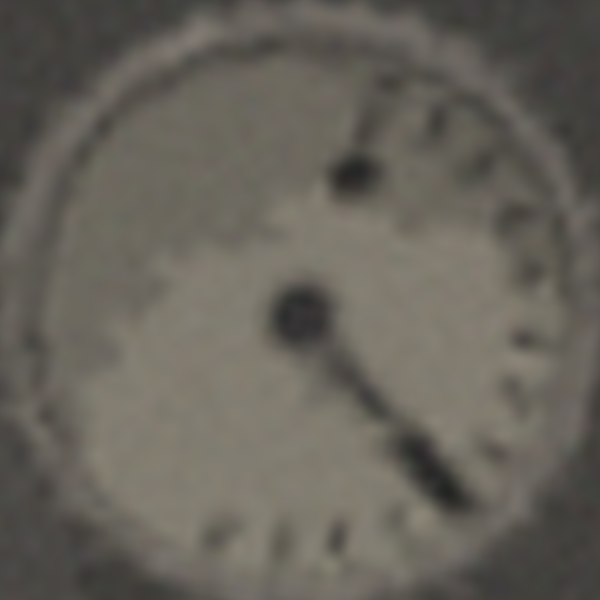

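The needle is in line with the load mark in both pictures. The die stands under the ram, the bystanders have not moved and the gripper is clear, so I am handing in.

```bash
python3 - <<'E'
from station import ctrl
print(ctrl.close_job())
E
```

```text
the job is handed in; nothing more can be done
None
```

I tared the gauge, wound the press to the load mark and handed the job in at about 20 s, with the gripper open and clear of everything.

- **Tare:** I turned the bezel 0.72 rad clockwise and let go. The close view then showed the needle running through the dot and along the zero line, off by no more than about 0.5°.
- **Winding:** I took two strokes from alternate ends, about 2.8 rad and then 1.6 rad. The last few were small steps, each read off the needle. The highest reading was about 119–120° after zero, well short of the last line at 180°.
- **Final check:** In the square-on wrist view after letting go, the needle lay inside the broad load mark. By eye it was about 1.5° short of the mark's centre. An image profile put it 0–1° past, but the needle's shadow affects that reading.
- **Surroundings:** In the last scene picture the die looked upright under the ram, though the gripper partly hid it. The flask, timer and vial stood where they were. The jar was mostly hidden behind the gripper in that view, but the arm never came near it. Wrist forces stayed below about 10 N at every reading.

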